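# Clear out the tilt-out jar bin

## Robot

A 6-joint arm with a two-finger parallel gripper is mounted at the origin on the work surface. World frame = base frame: x ahead of the robot, y to its left, z up, the work surface at z = 0. Lengths are in m, angles in rad, forces in N, time in s.
With the tool pointing down it reaches from about 0.35 to 0.975 m from the base axis. Payload 4.9 kg.
Tool frame: the origin (TCP) lies at the very end of the fingers, on their centre line; the grasp point (between the pads) lies 19 mm behind it; z points along the fingers, y is the direction in which the jaws open and shut (so a half turn about z gives the same grasp; the last joint's range is limited). The gripper opens to 85 mm and grips with 20 to 120 N. Pads are 22 mm wide; open, the fingers measure 114 mm over their backs; the gripper's body (76 mm by 85 mm) begins 54 mm behind the grasp point. The pads swing forward as they close: fully open they stand 13 mm farther back than shut.
Start: joints at [-1.226, 0.053, 1.613, -0, 1.476, -0.119], TCP at [0.28, -0.559, 0.231] pointing down, gripper open.
Joint ranges: [-3.01, 3.01], [-1.01, 2.22], [0.06, 2.58], [-1.02, 4.17], [0.09, 2.62], [-3.14, 3.14]. Speed limits (rad/s): [2.57, 2.57, 3.14, 3.14, 3.14, 3.14].

## Interface

Orientations are given as a unit quaternion [w, x, y, z].
In Python, from plant import state, grab_frame, camera_model, job_done, search_frame, masks_of, place_of gives the robot as it stands.
- The arm moves only by the tool drive_tool, never from a script. Its argument "series" is a list of rows, each a list of 2 entries, a list of its own where there are three numbers: the shift along the world's x, y, z in m, then the turn, a rotation vector about the world's x, y, z in degrees. A call has 1 to 8 rows; each row is the pose to reach, as a shift and turn from the pose commanded when the call began; what a row does not reach only later rows make up. A row lasts 1/10 s, in which the tool goes at most 50 mm and 8.59 degrees, less where a joint would pass 70% of its speed; a pose out of reach is approached as far as the arm can. A call with a gripper value outside its range is refused whole. "fingers" is the closure, from -1 (fully open) to 1 (shut), so that 0 is half open, set as the call begins (left out, the last holds). The fingers move at their own pace and stop on an object; the grip force is fixed at half the most. Time passes only in rows, so rows that repeat a pose let the fingers close. It gives the time, the measured TCP pose, the force and the opening at its end, in the units of the state.
- state(): the state, without advancing time (a new reading comes with each control period).
- grab_frame(name): name is "scene" or "side" or "wrist"; returns the picture (400x640x3 uint8, red, green, blue); there is no depth.
- camera_model(name): a dict with "fovy" (degrees; the focal length in pixels is half the picture's height over the tangent of half this angle, whatever the lens; pixels are square), "cx", "cy" (the principal point, pixels), "rvec" (rotation vector, rad) and "tvec" (3), from world to camera coordinates, as OpenCV has them. Camera axes: x right, y down, z forward; pixel columns grow to the right and rows downward; lengths in m; the calibration is good to about 2 mm. The wrist camera is an equidistant fisheye: a pixel r from the principal point sees the ray r / f radians off the axis. A picture is of the moment at which its call begins: read the wrist's pose just before it. camera_model takes no time and is no camera call; for the wrist camera it gives the pose at the moment of the call.
- job_done(): hands the job in, once; it reports no verdict.
Trained networks look in the newest picture that a camera, given by its name, has taken for a name from the list of things; names that differ only in an ending like _2 or _b are one class to them, and where a whole thing is asked for, a point or a joint stands for the part that bears it (a point fixed in the world has none). Each returns a list of dicts, best first, with "confidence" (0 to 1); they miss things now and then, are a little off and sometimes report something else, mostly with a low value. They report only what shows in the picture. A call takes as long as a camera call.
- search_frame(camera, name): "location" ([x, y, z] in m, in world coordinates, good to about 4 mm: the middle of the surface that is visible of it).
- masks_of(camera, name): "pixels" (400x640 bool, what is visible of it).
- place_of(camera, name): "location" ([x, y, z] in m, in world coordinates, good to about 4 mm: a listed point, or the origin of a listed thing).
The state is a dict: "time": time; "joint_pos": joint angles; "joint_vel": joint speeds; "joint_efforts": joint torques, N m; "tool_pos": TCP position; "tool_rot": TCP orientation; "contact_force": force on the tool from outside, world axes, zero at the start; "ft_torque": the same for the moment, N m; "gripper_width": opening from 0.0 (shut) to 1.0 (fully open).
Only numpy, scipy, OpenCV 4.12 (cv2) and the standard library are available. Lean on these libraries where they do the work, as an engineer would, in place of code of your own. Each camera call takes 0.05 s, during which the arm holds its last target.

## Task

Clear the sample jars out of the tilt-out bin and off the bench in front of it: tilt the bin forward to get at those inside, and bring every jar to the place whose marker puck has the colour of its cap, which is either the white tray (set it in) or the grey collection box (push it down through the sprung flap, so that the flap shuts behind it). Then swing the bin fully home into its cabinet; leave the other things on the bench where they are.

Things in the scene. Friction and masses are not known exactly. Their poses are not given: they have to be found in the camera images.
- cabinet: oak cabinet fixed on the bench that holds the tilt-out bin: 300 mm wide (y), 100 mm deep (x), 182 mm high, open in front. Origin: on the bench, below the middle of its front edge; +x points into the cabinet, so the front looks along its -x; z up. Its 12 mm top board (z 170 to 182 mm) begins 30 mm behind the front edge
- pivot (a point): middle of the bin's pivot line, which runs along the cabinet's y axis, 16 mm above the bench at the cabinet's front edge; same axes as the cabinet; fixed
- bin (a joint): the tilt-out bin's angle in rad: 0 = fully home (upright) in the cabinet, grows as its top tilts forward (to the cabinet's -x) about the pivot, 0.70 (40 degrees) = stop. Stiff pivot: stays where it is left; 3 to 6 N at the pull moves it. Bin 260 mm wide; clear front wall, 5 mm thick, its face on the pivot line, 135 mm high
- bin_floor (a point): middle of the white foam floor on which the jars stand in the bin, moves and tilts with it; bin home: x 28, z 70 mm from the pivot. Front wall 65 mm above it, 23 mm away; back wall 20 mm and end walls 15 mm above it. Four places at y -93, -31, 31, 93 mm between 10 mm high ridges. Jars stand cap up and lean with the bin against the front wall
- bin_grip (a point): grip point of the bin's grey pull, a fin standing out of the front wall: 14 mm thick (y), 28 mm high, stands out 60 mm; pinch it from above across its thickness. The point moves with the bin and its axes tilt with it; with the bin home it lies at x -44, y 0, z +121 mm from the pivot
- box: grey collection box fixed on the bench, 220 (x) x 170 (y) x 190 mm high, closed but for the flap in its top. Origin: on the bench below the centre of the flap opening, z up; the box reaches from x -150 to +70 mm; inside, a steep chute leads to its -x end
- port (a point): centre of the box's opening, at the level of its top, 190 mm above the bench; axes as the box. The opening measures 92 (x) x 126 mm (y) and is filled by the black flap
- flap (a joint): the sprung flap in the box's top, rad: 0 = shut and level, grows as its free edge (yellow strip, at the box's -x side) swings down into the box, stop at 1.45. Hinged along the box's +x edge of the opening, 46 mm from its centre. The spring can carry a jar's weight, so a jar must be pushed down (1 to 4 N); let go, it slips off once its middle is about 40 mm below the box's top, and the flap springs shut
- tray: white foam tray fixed on the bench, 180 (x) x 210 (y) mm, rim 22 mm high and 8 mm thick, floor 8 mm thick. Origin: centre of its underside, z up
- marker_blue: blue round puck, 50 mm across, 12 mm high, fixed on the bench beside either the box or the tray (120 mm from its origin, on its +x side): that is where the blue-capped jars go. Origin: centre of its underside
- marker_orange: orange round puck, 50 mm across, 12 mm high, fixed beside the other of the two: that is where the orange-capped jars go. Origin: centre of its underside
- mixer: bystander: grey-green bench shaker with a black rubber cup, 130 mm square, 132 mm high. Origin: centre of its underside
- beaker: bystander: glass beaker, 70 mm across, 90 mm high. Origin: centre of its underside
- foam_rack: bystander: white foam block 100 x 120 x 50 mm with small tubes standing in it (105 mm high in all). Origin: centre of its underside
- blue_1 (a point): sample jar with blue cap, starts in a place of the bin, or absent: square off-white body 36 x 36 x 47 mm, round cap 33 mm across and 13 mm high on top, 60 mm in all, about 50 g. Point: its centre, 30 mm above its underside; z points to its cap, x and y square to its flat sides
- blue_2 (a point): sample jar with blue cap, starts in a place of the bin, or absent: square off-white body 36 x 36 x 47 mm, round cap 33 mm across and 13 mm high on top, 60 mm in all, about 50 g. Point: its centre, 30 mm above its underside; z points to its cap, x and y square to its flat sides
- blue_3 (a point): sample jar with blue cap, starts standing on the bench before the bin, or absent: square off-white body 36 x 36 x 47 mm, round cap 33 mm across and 13 mm high on top, 60 mm in all, about 50 g. Point: its centre, 30 mm above its underside; z points to its cap, x and y square to its flat sides
- orange_1 (a point): sample jar with orange cap, starts in a place of the bin, or absent: square off-white body 36 x 36 x 47 mm, round cap 33 mm across and 13 mm high on top, 60 mm in all, about 50 g. Point: its centre, 30 mm above its underside; z points to its cap, x and y square to its flat sides
- orange_2 (a point): sample jar with orange cap, starts in a place of the bin, or absent: square off-white body 36 x 36 x 47 mm, round cap 33 mm across and 13 mm high on top, 60 mm in all, about 50 g. Point: its centre, 30 mm above its underside; z points to its cap, x and y square to its flat sides
- orange_3 (a point): sample jar with orange cap, starts standing on the bench before the bin, or absent: square off-white body 36 x 36 x 47 mm, round cap 33 mm across and 13 mm high on top, 60 mm in all, about 50 g. Point: its centre, 30 mm above its underside; z points to its cap, x and y square to its flat sides

How it is judged:
By the outcome, as a careful person would: the job done as asked, in the order asked, and still so for the second after the job is handed in, with the robot touching nothing.
Of jar_blue_1, jar_blue_2, jar_blue_3, jar_orange_1, jar_orange_2, jar_orange_3 only 4 to 6 are there at a start; the rules pass over those that are not, and their reading is None.
At some moment in a run one of jar_blue_3, jar_orange_3 may be knocked a few centimetres aside while the robot is not near it.
Once in a run the grip may slacken for a moment while it holds something.
It also fails if it takes over 210 s, if anything falls off the work surface, if the arm or the gripper's body presses on something with over 40 N, if the wrist force passes 120 N, or if a joint passes its speed limit or range.

## Working session

There is one attempt and no reset: what is moved stays moved. The work goes in short steps, Python scripts to look and compute and a tool call to move; the robot and the scene stay as the last step left them, time stands still between calls to the robot, and variables do not carry over. Pictures are saved under pics/ and viewed, and the job is handed in when it is done.

Besides the shell and the picture viewer there is one more tool, called after "Emit:" by a JSON object that holds its "api" and its "payload", one argument or row to a line. drive_tool: Moves the arm, as the interface text tells. Its arguments: {"type":"object","properties":{"series":{"type":"array","items":{"type":"array"}},"fingers":{"type":"number"}},"required":["series"]}

```bash
ls; mkdir -p pics; cat > h.py <<'E'
import numpy as np, cv2
from scipy.spatial.transform import Rotation as R
from plant import *
def save(cam,name):
    im=grab_frame(cam); cv2.imwrite(f'pics/{name}.png',im[:,:,::-1]); return im
def pl(cam,names,f=place_of,k=4):
    for n in names:
        r=f(cam,n); print(cam,n,[(np.round(d['location'],3).tolist(),round(d['confidence'],2)) for d in r[:k]])
def st():
    s=state(); print('t',round(s['time'],2),'p',np.round(s['tool_pos'],4),'q',np.round(s['tool_rot'],4),'F',np.round(s['contact_force'],2),'w',round(s['gripper_width'],3))
E
python3 - <<'E'
from h import *
st(); print(state())
save('scene','s0');save('side','d0');save('wrist','w0')
for c in ['scene','side']:
    pl(c,['cabinet','bin_grip','bin_floor','box','port','tray','marker_blue','marker_orange','blue_1','orange_1','mixer','beaker','foam_rack'])
    print(camera_model(c))
st()
E
```

```text
pics
t 0.0 p [ 0.2794 -0.5584  0.2301] q [-1.000e-03  9.732e-01  2.298e-01 -1.000e-04] F [ 0.3   0.49 -0.28] w 1.003
{'time': 0.0, 'joint_pos': array([-1.22600116e+00,  5.33661431e-02,  1.61428739e+00, -1.76382575e-05,
        1.47601350e+00, -1.19024570e-01]), 'joint_vel': array([ 1.85517437e-03, -4.51851783e-04,  6.90654946e-04, -1.14156199e-04,
       -8.14586411e-05,  3.08539789e-04]), 'joint_efforts': array([-3.66947988e-04, -3.93673968e+01, -3.70179319e+01, -1.62128558e-04,
        6.90528075e-03, -7.53243739e-06]), 'tool_pos': array([ 0.27937431, -0.55838574,  0.23006122]), 'tool_rot': array([-1.02960107e-03,  9.73228495e-01,  2.29837378e-01, -1.25557955e-04]), 'contact_force': array([ 0.30111953,  0.48838215, -0.28247548]), 'ft_torque': array([ 0.04044795,  0.02742146, -0.02500855]), 'gripper_width': 1.002898355697394}
scene cabinet [([0.602, 0.016, 0.0], 0.88)]
scene bin_grip [([0.556, 0.022, 0.136], 0.56)]
scene bin_floor [([0.629, 0.018, 0.085], 0.89), ([0.624, -0.02, 0.116], 0.31)]
scene box [([0.443, -0.317, -0.001], 0.77)]
scene port [([0.445, -0.318, 0.186], 0.57)]
sce
[... 1019 characters left out ...]
.558, 0.345, -0.001], 0.51)]
side marker_blue [([0.558, 0.344, -0.0], 0.89)]
side marker_orange [([0.562, -0.342, 0.0], 0.41)]
side blue_1 [([0.436, -0.091, 0.03], 0.6), ([0.63, 0.105, 0.115], 0.5)]
side orange_1 [([0.435, 0.123, 0.032], 0.86), ([0.621, -0.017, 0.116], 0.72), ([0.627, 0.046, 0.118], 0.56)]
side mixer [([0.727, -0.284, -0.001], 0.56)]
side beaker []
side foam_rack [([0.705, 0.264, 0.0], 0.93)]
{'fovy': 42.8990286330061, 'cx': 316.1175811787076, 'cy': 199.94581624813694, 'rvec': array([ 0.8966814 , -2.4995927 ,  1.07966387]), 'tvec': array([0.46928187, 0.3364614 , 1.04341586])}
t 1.45 p [ 0.2796 -0.559   0.2313] q [ 0.      0.9732  0.2298 -0.    ] F [-0.33  0.02  0.3 ] w 0.998
```

View pics/s0.png

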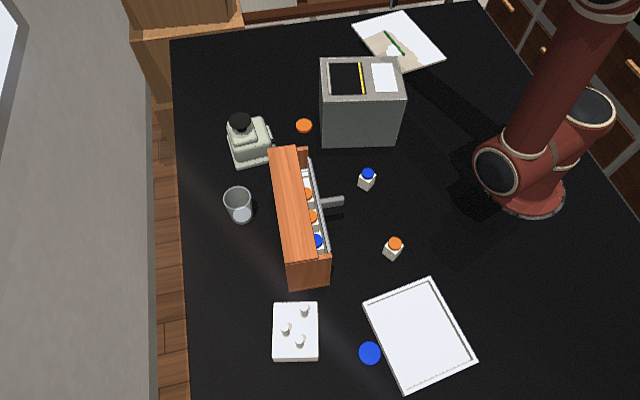

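View pics/d0.png

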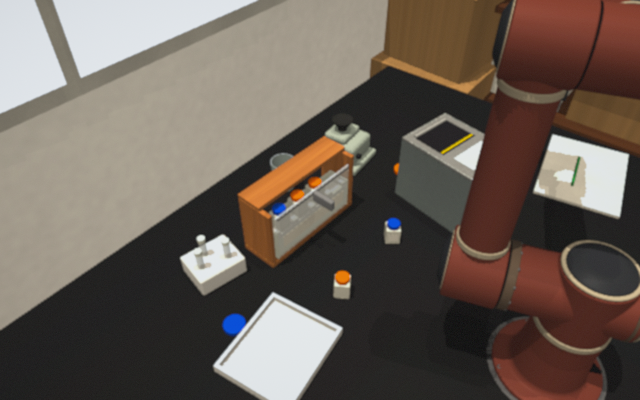

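```bash
python3 - <<'E'
import cv2
a=cv2.imread('pics/s0.png')[130:310,220:420]; cv2.imwrite('pics/s0z.png',cv2.resize(a,None,fx=3.3,fy=3.3,interpolation=cv2.INTER_CUBIC))
a=cv2.imread('pics/d0.png')[110:270,220:420]; cv2.imwrite('pics/d0z.png',cv2.resize(a,None,fx=3.6,fy=3.6,interpolation=cv2.INTER_CUBIC))
E
```

```text
(no output)
```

View pics/s0z.png

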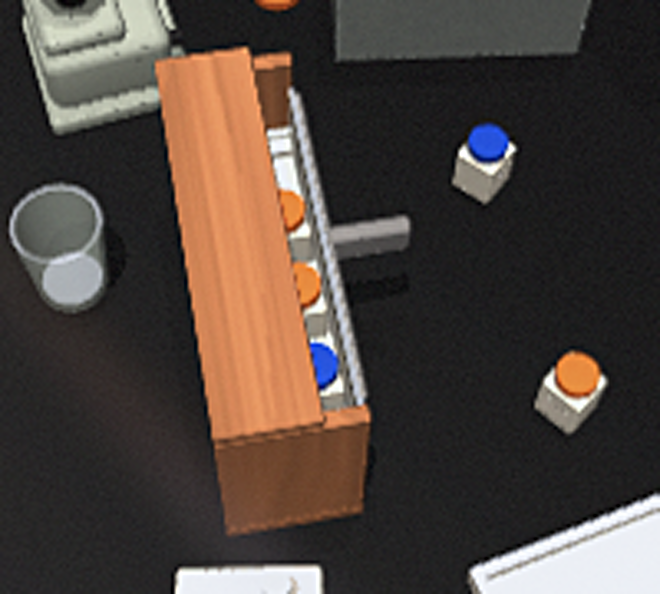

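View pics/d0z.png

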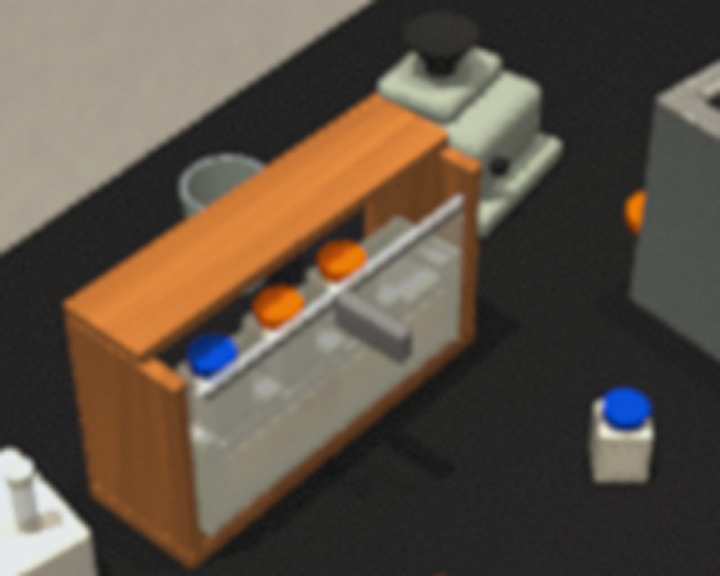

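```bash
cat >> h.py <<'E'
def cam(c):
    m=camera_model(c); f=200/np.tan(np.radians(m['fovy'])/2); Rm=cv2.Rodrigues(m['rvec'])[0]
    return f,m['cx'],m['cy'],Rm,m['tvec']
def back(c,u,v,z,M=None):
    f,cx,cy,Rm,t=M or cam(c)
    x,y=(u-cx),(v-cy)
    if c=='wrist':
        r=np.hypot(x,y)/f; d=np.array([np.sin(r)*x/np.hypot(x,y),np.sin(r)*y/np.hypot(x,y),np.cos(r)])
    else: d=np.array([x/f,y/f,1])
    o=-Rm.T@t; d=Rm.T@d
    return o+d*(z-o[2])/d[2]
E
python3 - <<'E'
from h import *
def P(l,z):
    for u,v in l: print((u,v),np.round(back('scene',u,v,z),4))
print('cab top');P([(267.6,148.8),(295.8,144.5),(318.5,254.8),(285.2,262.4)],.182)
print('cab side front bench corner');P([(220+362/3.3,130+510/3.3),(220+230/3.3,130+533/3.3)],0)
print('box');P([(320,58),(402,57),(406,99),(324,102)],.19)
print('tray');P([(363,305),(431,277),(478,360),(405,395)],.022)
M=masks_of('scene','tray')
for n,z in [('tray',.022),('box',.19)]:
    m=masks_of('scene',n)[0]['pixels'].astype(np.uint8)
    c=max(cv2.findContours(m,0,1)[0],key=cv2.contourArea); q=cv2.approxPolyDP(c,6,True)[:,0]; print(n,q.tolist()); P(q.tolist(),z)
for c in ['scene','side']:
    for n in ['blue_1','orange_1']:
        print(c,n,[(np.round(d['location'],3).tolist(),round(d['confidence'],2)) for d in search_frame(c,n)])
st()
E
```

```text
cab top
(267.6, 148.8) [ 0.6879 -0.1318  0.182 ]
(295.8, 144.5) [ 0.6193 -0.1301  0.182 ]
(318.5, 254.8) [0.6312 0.1624 0.182 ]
(285.2, 262.4) [0.7007 0.1636 0.182 ]
cab side front bench corner
(329.6969696969697, 284.54545454545456) [0.6021 0.168  0.    ]
(289.6969696969697, 291.5151515151515) [0.7001 0.1634 0.    ]
box
(320, 58) [ 0.4931 -0.4116  0.19  ]
(402, 57) [ 0.2665 -0.3672  0.19  ]
(406, 99) [ 0.3107 -0.2099  0.19  ]
(324, 102) [ 0.5217 -0.2451  0.19  ]
tray
(363, 305) [0.5414 0.2402 0.022 ]
(431, 277) [0.362  0.2116 0.022 ]
(478, 360) [0.3319 0.4119 0.022 ]
(405, 395) [0.5097 0.4408 0.022 ]
tray [[430, 277], [362, 303], [404, 396], [477, 361]]
(430, 277) [0.3644 0.211  0.022 ]
(362, 303) [0.5423 0.2352 0.022 ]
(404, 396) [0.5123 0.4421 0.022 ]
(477, 361) [0.3349 0.4133 0.022 ]
box [[396, 56], [319, 59], [323, 147], [395, 143], [406, 102]]
(396, 56) [ 0.2817 -0.3748  0.19  ]
(319, 59) [ 0.4968 -0.4081  0.19  ]
(323, 147) [ 0.5586 -0.1022  0.19  ]
(395, 143) [ 0.3862 -0.0766  0.19  ]
(406, 102) [ 0.3143 -0.1998  0.19  ]
scene blue_1 [([0.623, 0.122, 0.147], 0.65), ([0.442, -0.087, 0.045], 0.59)]
scene orange_1 [([0.44, 0.132, 0.043], 0.8), ([0.618, -0.001, 0.138], 0.67), ([0.621, 0.057, 0.14], 0.61)]
side blue_1 [([0.431, -0.085, 0.044], 0.54), ([0.629, 0.115, 0.146], 0.46)]
side orange_1 [([0.432, 0.131, 0.047], 0.72), ([0.63, 0.054, 0.147], 0.45), ([0.623, -0.005, 0.146], 0.44)]
t 1.8 p [ 0.2796 -0.559   0.2313] q [-0.      0.9732  0.2298  0.    ] F [0.38 1.1  0.02] w 1.0
```

Emit:
{"api": "drive_tool", "payload": {
  "series": [
    [[0.02,0.035,0.03],[0,0,-4]],
    [[0.04,0.08,0.04],[0,0,-8]],
    [[0.06,0.12,0.05],[0,0,-12]],
    [[0.08,0.165,0.05],[0,0,-16]],
    [[0.1,0.21,0.05],[0,0,-20]],
    [[0.12,0.255,0.05],[0,0,-24]],
    [[0.14,0.3,0.05],[0,0,-29]],
    [[0.16,0.345,0.05],[0,0,-29]]
  ],
  "fingers": 0.2
}}

```text
time: 2.6
tool_pos: [0.44, -0.2121, 0.2816]
tool_rot: [0.0, 1.0, -0.022, 0.0]
contact_force: [-0.1, 0.3, 1.0]
gripper_width: 0.402
```

Emit:
{"api": "drive_tool", "payload": {
  "series": [
    [[0.02,0.04,0],[0,0,0]],
    [[0.04,0.08,0],[0,0,0]],
    [[0.06,0.125,0],[0,0,0]],
    [[0.08,0.17,0],[0,0,0]],
    [[0.1,0.21,-0.02],[0,0,0]],
    [[0.115,0.235,-0.04],[0,0,0]],
    [[0.115,0.235,-0.06],[0,0,0]],
    [[0.115,0.235,-0.06],[0,0,0]]
  ]
}}

```text
time: 3.4
tool_pos: [0.5528, 0.0222, 0.2176]
tool_rot: [-0.0, 1.0, -0.02, -0.003]
contact_force: [-0.1, -0.2, -0.9]
gripper_width: 0.402
```

```bash
python3 - <<'E'
from h import *
st(); save('wrist','w1'); pl('wrist',['bin_grip','cabinet','orange_1','blue_1']); st()
E
```

```text
t 3.4 p [0.5528 0.0222 0.2176] q [-2.000e-04  9.998e-01 -2.020e-02 -3.400e-03] F [-0.12 -0.2  -0.91] w 0.402
wrist bin_grip [([0.555, 0.018, 0.142], 0.85)]
wrist cabinet [([0.598, 0.018, -0.0], 0.74)]
wrist orange_1 [([0.628, -0.016, 0.114], 0.79), ([0.43, 0.12, 0.029], 0.79), ([0.631, 0.047, 0.112], 0.66)]
wrist blue_1 [([0.438, -0.089, 0.034], 0.9), ([0.632, 0.046, 0.114], 0.58), ([0.629, 0.116, 0.116], 0.57), ([0.446, -0.314, 0.189], 0.41)]
t 3.65 p [0.5553 0.0203 0.2232] q [ 1.000e-04  9.998e-01 -2.170e-02  1.400e-03] F [0.26 0.33 0.47] w 0.401
```

View pics/w1.png

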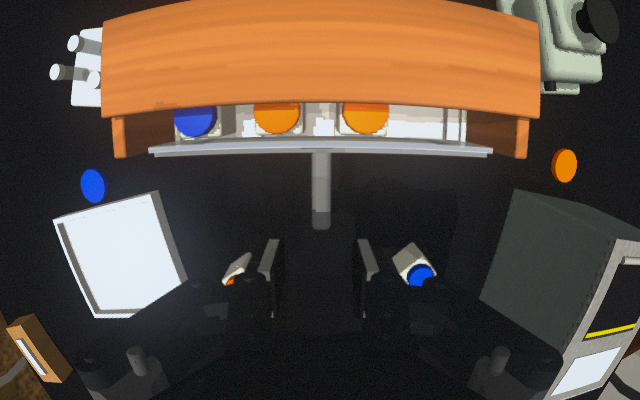

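Emit:
{"api": "drive_tool", "payload": {
  "series": [
    [[0,0,-0.03],[0,0,0]],
    [[0,0,-0.06],[0,0,0]],
    [[0,0,-0.085],[0,0,0]],
    [[0,0,-0.104],[0,0,0]],
    [[0,0,-0.104],[0,0,0]],
    [[0,0,-0.104],[0,0,0]]
  ]
}}

```text
time: 4.25
tool_pos: [0.5552, 0.0205, 0.1186]
tool_rot: [0.0, 1.0, -0.022, 0.001]
contact_force: [0.4, 0.7, 0.9]
gripper_width: 0.401
```

Emit:
{"api": "drive_tool", "payload": {
  "series": [
    [[0,0,0],[0,0,0]],
    [[0,0,0],[0,0,0]],
    [[0,0,0],[0,0,0]],
    [[0,0,0],[0,0,0]],
    [[0,0,0],[0,0,0]],
    [[0,0,0],[0,0,0]]
  ],
  "fingers": 1
}}

```text
time: 4.85
tool_pos: [0.556, 0.02, 0.1198]
tool_rot: [0.001, 1.0, -0.021, 0.002]
contact_force: [-1.5, -4.8, 5.9]
gripper_width: 0.151
```

```bash
python3 - <<'E'
from h import *
st()
# path: pivot
psi=np.radians(-2.4); piv=np.array([.597,.017,.016]); C=R.from_euler('z',psi)
s=state(); p0=s['tool_pos']
d0=p0-piv; print(C.inv().apply(d0))
for th in np.arange(2.5,41,2.5):
    rv=C.apply([0,-1,0])*np.radians(th); d=R.from_rotvec(rv).apply(d0)-d0; print(th,np.round(d,3),np.round(np.degrees(rv),1))
E
```

```text
t 4.85 p [0.556  0.02   0.1198] q [ 0.0011  0.9998 -0.0212  0.0018] F [-1.5  -4.81  5.94] w 0.151
[-0.04109302  0.00124786  0.10384613]
2.5 [-0.004  0.    -0.002] [-0.1 -2.5  0. ]
5.0 [-0.009  0.    -0.004] [-0.2 -5.   0. ]
7.5 [-0.013  0.001 -0.006] [-0.3 -7.5  0. ]
10.0 [-0.017  0.001 -0.009] [ -0.4 -10.    0. ]
12.5 [-0.021  0.001 -0.011] [ -0.5 -12.5   0. ]
15.0 [-0.025  0.001 -0.014] [ -0.6 -15.    0. ]
17.5 [-0.029  0.001 -0.017] [ -0.7 -17.5   0. ]
20.0 [-0.033  0.001 -0.02 ] [ -0.8 -20.    0. ]
22.5 [-0.037  0.002 -0.024] [ -0.9 -22.5   0. ]
25.0 [-0.04   0.002 -0.027] [ -1. -25.   0.]
27.5 [-0.043  0.002 -0.031] [ -1.2 -27.5   0. ]
30.0 [-0.046  0.002 -0.034] [ -1.3 -30.    0. ]
32.5 [-0.049  0.002 -0.038] [ -1.4 -32.5   0. ]
35.0 [-0.052  0.002 -0.042] [ -1.5 -35.    0. ]
37.5 [-0.055  0.002 -0.046] [ -1.6 -37.5   0. ]
40.0 [-0.057  0.002 -0.051] [ -1.7 -40.    0. ]
```

Emit:
{"api": "drive_tool", "payload": {
  "series": [
    [[-0.004,0,-0.002],[-0.1,-2.5,0]],
    [[-0.009,0,-0.004],[-0.2,-5,0]],
    [[-0.013,0.001,-0.006],[-0.3,-7.5,0]],
    [[-0.017,0.001,-0.009],[-0.4,-10,0]],
    [[-0.021,0.001,-0.011],[-0.5,-12.5,0]],
    [[-0.025,0.001,-0.014],[-0.6,-15,0]],
    [[-0.029,0.001,-0.017],[-0.7,-17.5,0]],
    [[-0.033,0.001,-0.02],[-0.8,-20,0]]
  ]
}}

```text
time: 5.65
tool_pos: [0.5228, 0.0213, 0.0985]
tool_rot: [0.004, 0.984, -0.021, 0.177]
contact_force: [8.2, -3.6, -7.3]
gripper_width: 0.156
```

```bash
python3 - <<'E'
from h import *
st(); save('side','d2'); save('wrist','w2'); pl('side',['bin_grip','bin_floor']); pl('wrist',['bin_floor'])
st()
E
```

```text
t 5.65 p [0.5228 0.0213 0.0985] q [ 0.004   0.984  -0.0209  0.1768] F [ 8.24 -3.55 -7.29] w 0.156
side bin_grip [([0.518, 0.02, 0.115], 0.88), ([0.596, 0.017, -0.003], 0.66), ([0.704, 0.266, -0.002], 0.3)]
side bin_floor [([0.604, 0.017, 0.094], 0.92)]
wrist bin_floor [([0.602, 0.017, 0.089], 0.85)]
t 5.9 p [0.5219 0.0214 0.0977] q [ 0.004   0.9844 -0.0208  0.1748] F [ 0.77 -4.37 -3.25] w 0.151
```

View pics/d2.png

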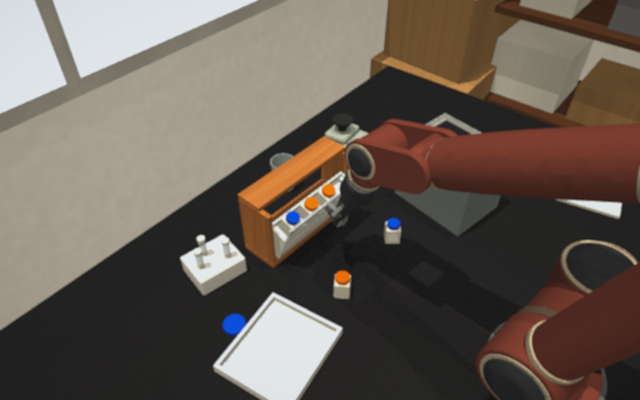

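Emit:
{"api": "drive_tool", "payload": {
  "series": [
    [[-0.004,0.001,-0.004],[-0.1,-2.5,0]],
    [[-0.007,0.001,-0.007],[-0.2,-5,0]],
    [[-0.01,0.001,-0.011],[-0.3,-7.5,0]],
    [[-0.013,0.001,-0.014],[-0.4,-10,0]],
    [[-0.016,0.001,-0.018],[-0.5,-12.5,0]],
    [[-0.019,0.001,-0.022],[-0.6,-15,0]],
    [[-0.022,0.001,-0.026],[-0.7,-17.5,0]],
    [[-0.0245,0.001,-0.031],[-0.8,-20,0]]
  ]
}}

```text
time: 6.7
tool_pos: [0.499, 0.0222, 0.0676]
tool_rot: [0.007, 0.938, -0.021, 0.347]
contact_force: [42.9, -0.2, -28.0]
gripper_width: 0.149
```

```bash
python3 - <<'E'
from h import *
st(); pl('side',[]); save('side','d3'); pl('side',['bin_grip','bin_floor']); 
st(); print(R.from_quat(np.roll(state()['tool_rot'],-1)).as_matrix()[:,2])
E
```

```text
t 6.7 p [0.499  0.0222 0.0676] q [ 0.007   0.9378 -0.0209  0.3465] F [ 42.86  -0.18 -27.97] w 0.149
side bin_grip [([0.49, 0.022, 0.084], 0.67)]
side bin_floor [([0.576, 0.016, 0.089], 0.81)]
t 6.85 p [0.499  0.0223 0.0676] q [ 0.007   0.938  -0.0208  0.3459] F [ 39.97  -3.75 -27.44] w 0.154
[ 0.64864276 -0.02748285 -0.76059665]
```

Emit:
{"api": "drive_tool", "payload": {
  "series": [
    [[0.002,0,0.001],[0,0,0]],
    [[0.003,0,0.002],[0,0,0]],
    [[0.003,0,0.002],[0,0,0]]
  ]
}}

```text
time: 7.15
tool_pos: [0.4994, 0.0224, 0.068]
tool_rot: [0.007, 0.94, -0.02, 0.341]
contact_force: [-15.2, -9.4, 8.1]
gripper_width: 0.151
```

Emit:
{"api": "drive_tool", "payload": {
  "series": [
    [[0,0,0],[0,0,0]],
    [[0,0,0],[0,0,0]],
    [[0,0,0],[0,0,0]],
    [[-0.02,0.001,0.024],[0,0,0]],
    [[-0.04,0.002,0.048],[0,0,0]],
    [[-0.065,0.003,0.076],[0,0,0]],
    [[-0.09,0.003,0.105],[0,0,0]],
    [[-0.09,0.003,0.105],[0,0,0]]
  ],
  "fingers": 0.2
}}

```text
time: 7.95
tool_pos: [0.4357, 0.0301, 0.154]
tool_rot: [0.008, 0.94, -0.02, 0.341]
contact_force: [-0.5, 0.5, -0.4]
gripper_width: 0.405
```

```bash
python3 - <<'E'
from h import *
st(); 
for c in ['wrist','side','scene']:
    save(c,c+'4'); pl(c,['bin_grip','bin_floor','orange_1','blue_1']); 
st()
E
```

```text
t 7.95 p [0.4357 0.0301 0.154 ] q [ 0.0079  0.9399 -0.0201  0.3407] F [-0.51  0.54 -0.44] w 0.405
wrist bin_grip [([0.49, 0.023, 0.085], 0.61)]
wrist bin_floor [([0.577, 0.02, 0.085], 0.71), ([0.559, -0.012, 0.108], 0.42)]
wrist orange_1 [([0.557, 0.051, 0.107], 0.92), ([0.556, -0.013, 0.105], 0.66), ([0.434, 0.12, 0.031], 0.63)]
wrist blue_1 [([0.439, -0.092, 0.033], 0.97), ([0.559, 0.116, 0.107], 0.61), ([0.489, 0.019, 0.083], 0.53)]
side bin_grip [([0.487, 0.02, 0.086], 0.69), ([0.702, 0.265, -0.001], 0.17)]
side bin_floor [([0.577, 0.017, 0.088], 0.92)]
side orange_1 [([0.549, -0.013, 0.109], 0.85), ([0.486, 0.021, 0.083], 0.72), ([0.557, 0.051, 0.108], 0.71), ([0.436, 0.122, 0.03], 0.64)]
side blue_1 [([0.557, 0.108, 0.105], 0.73), ([0.438, -0.095, 0.03], 0.51), ([0.555, 0.05, 0.109], 0.48)]
scene bin_grip [([0.486, 0.025, 0.074], 0.65)]
scene bin_floor [([0.582, 0.022, 0.085], 0.73), ([0.558, 0.344, 0.002], 0.73), ([0.705, 0.266, -0.0], 0.16)]
scene orange_1 [([0.555, 0.047, 0.106], 0.86), ([0.552, -0.013, 0.109], 0.81), ([0.435, 0.119, 0.031], 0.66)]
scene blue_1 [([0.435, -0.097, 0.034], 0.72), ([0.554, 0.11, 0.11], 0.57), ([0.721, -0.283, -0.002], 0.51), ([0.553, 0.048, 0.107], 0.15)]
t 8.7 p [0.4353 0.0297 0.1529] q [ 0.008   0.9401 -0.0205  0.3401] F [ 0.2  -0.17 -0.21] w 0.394
```

View pics/wrist4.png

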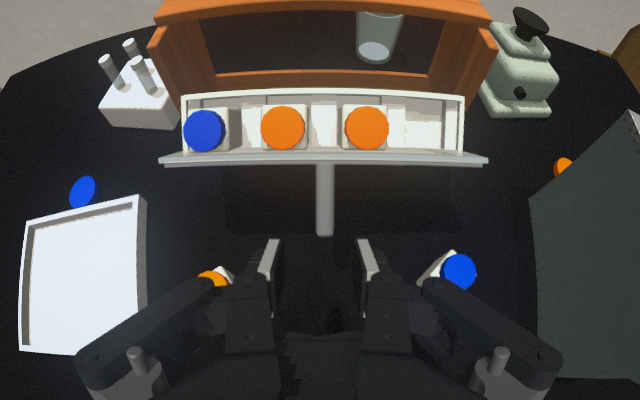

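Emit:
{"api": "drive_tool", "payload": {
  "series": [
    [[0.04,-0.02,0.003],[0,0,0]],
    [[0.075,-0.04,0.006],[0,0,0]],
    [[0.075,-0.04,0.006],[0,0,0]]
  ],
  "fingers": -0.1
}}

```text
time: 9.0
tool_pos: [0.5119, -0.0124, 0.1549]
tool_rot: [0.008, 0.942, -0.022, 0.336]
contact_force: [-1.0, 0.8, -0.7]
gripper_width: 0.552
```

```bash
python3 - <<'E'
from h import *
st(); 
save('wrist','w5'); pl('wrist',['orange_1','bin_floor','blue_1']); 
s=state();T=R.from_quat(np.roll(s['tool_rot'],-1)).as_matrix(); print(np.round(T,3))
E
```

```text
t 9.0 p [ 0.5119 -0.0124  0.1549] q [ 0.0077  0.9417 -0.0222  0.3356] F [-1.01  0.83 -0.66] w 0.552
wrist orange_1 [([0.561, 0.049, 0.103], 0.96), ([0.431, 0.12, 0.028], 0.96), ([0.557, -0.009, 0.108], 0.65)]
wrist bin_floor [([0.577, 0.018, 0.084], 0.93), ([0.445, -0.32, -0.002], 0.66)]
wrist blue_1 [([0.555, 0.113, 0.109], 0.88), ([0.439, -0.091, 0.033], 0.66)]
[[ 0.768 -0.044  0.639]
 [-0.033 -0.999 -0.029]
 [ 0.64   0.001 -0.768]]
```

View pics/w5.png

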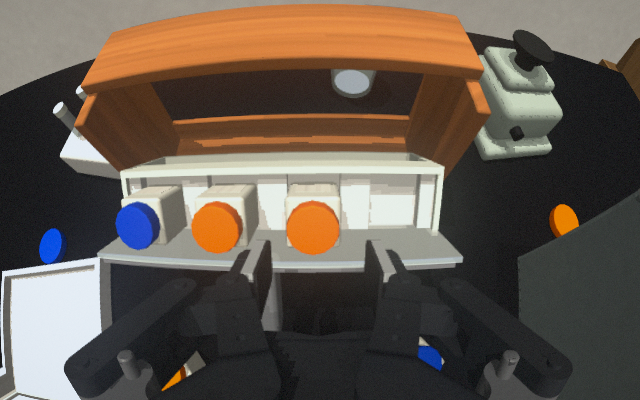

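```bash
python3 - <<'E'
from h import *
st(); grab_frame('wrist'); st()
E
```

```text
t 9.2 p [ 0.5099 -0.01    0.159 ] q [ 0.008   0.9401 -0.0204  0.3403] F [ 0.49 -0.74 -0.39] w 0.552
t 9.25 p [ 0.51   -0.0098  0.1597] q [ 0.0081  0.9398 -0.0202  0.341 ] F [ 0.43 -0.23 -0.85] w 0.548
```

Emit:
{"api": "drive_tool", "payload": {
  "series": [
    [[0.013,0,-0.0155],[0,0,0]],
    [[0.026,0,-0.031],[0,0,0]],
    [[0.04,-0.001,-0.0465],[0,0,0]],
    [[0.053,-0.001,-0.062],[0,0,0]],
    [[0.053,-0.001,-0.062],[0,0,0]],
    [[0.053,-0.001,-0.062],[0,0,0]]
  ]
}}

```text
time: 9.85
tool_pos: [0.5636, -0.0107, 0.0989]
tool_rot: [0.008, 0.94, -0.02, 0.342]
contact_force: [0.3, -0.6, 0.1]
gripper_width: 0.55
```

Emit:
{"api": "drive_tool", "payload": {
  "series": [
    [[0,0,0],[0,0,0]],
    [[0,0,0],[0,0,0]],
    [[0,0,0],[0,0,0]],
    [[0,0,0],[0,0,0]],
    [[0,0,0],[0,0,0]]
  ],
  "fingers": 1
}}

```text
time: 10.35
tool_pos: [0.5633, -0.0108, 0.0987]
tool_rot: [0.008, 0.94, -0.02, 0.341]
contact_force: [-5.4, 1.7, 6.0]
gripper_width: 0.408
```

Emit:
{"api": "drive_tool", "payload": {
  "series": [
    [[-0.01,0,0.012],[0,0,0]],
    [[-0.025,0.001,0.03],[0,0,0]],
    [[-0.045,0.002,0.054],[0,0,0]],
    [[-0.065,0.003,0.078],[0,0,0]],
    [[-0.085,0.003,0.105],[0,0,0]],
    [[-0.085,0.003,0.105],[0,0,0]]
  ]
}}

```text
time: 10.95
tool_pos: [0.479, -0.0086, 0.2092]
tool_rot: [0.01, 0.938, -0.02, 0.346]
contact_force: [0.1, 1.3, -0.8]
gripper_width: 0.408
```

```bash
cat >> h.py <<'E'
def Rdown(deg): # tool down with tool-x at deg
    return R.from_euler('z',deg,degrees=True)*R.from_quat([1,0,0,0])
def Rbin(th=40,psi=-2.4):
    c=R.from_euler('z',psi,degrees=True); return R.from_rotvec(c.apply([0,-1,0])*np.radians(th))*Rdown(psi)
def to(p,rot):
    s=state(); r=R.from_quat(np.roll(s['tool_rot'],-1)); print('shift',np.round(np.array(p)-s['tool_pos'],4),'turn',np.round(np.degrees((rot*r.inv()).as_rotvec()),1))
E
python3 - <<'E'
from h import *
st(); save('wrist','w6'); save('side','d6'); to([.4347,-.3173,.27],Rdown(-10)); st()
E
```

```text
t 10.95 p [ 0.479  -0.0086  0.2092] q [ 0.0095  0.9378 -0.02    0.3464] F [ 0.1   1.34 -0.84] w 0.408
shift [-0.0435 -0.309   0.0668] turn [ 4.5 39.8 -7.2]
t 11.05 p [ 0.4782 -0.0083  0.2032] q [ 0.0085  0.9395 -0.0204  0.3418] F [ 0.91 -0.15 -1.13] w 0.412
```

View pics/w6.png

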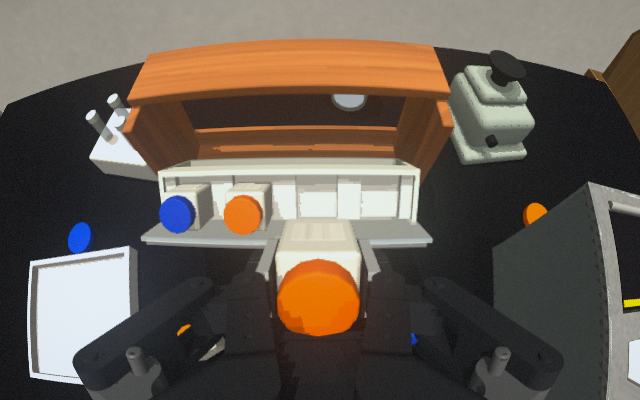

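View pics/d6.png

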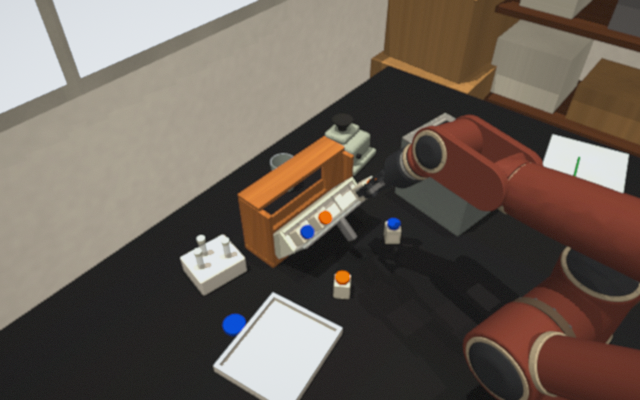

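Emit:
{"api": "drive_tool", "payload": {
  "series": [
    [[-0.005,-0.025,0.025],[0.7,6.6,-1.2]],
    [[-0.01,-0.055,0.05],[1.5,13.2,-2.4]],
    [[-0.015,-0.09,0.07],[2.2,19.9,-3.6]],
    [[-0.02,-0.13,0.072],[3,26.5,-4.8]],
    [[-0.028,-0.175,0.072],[3.7,33.2,-6]],
    [[-0.036,-0.22,0.072],[4.5,39.8,-7.2]],
    [[-0.043,-0.265,0.072],[4.5,39.8,-7.2]],
    [[-0.043,-0.309,0.072],[4.5,39.8,-7.2]]
  ]
}}

```text
time: 11.85
tool_pos: [0.435, -0.319, 0.2702]
tool_rot: [-0.003, 0.996, -0.087, -0.004]
contact_force: [0.9, 0.8, -0.5]
gripper_width: 0.412
```

```bash
python3 - <<'E'
from h import *
st(); save('wrist','w7'); save('scene','s7'); pl('wrist',['port','box']); pl('scene',['port','orange_1']); to([.4347,-.3173,.27],Rdown(-10)); st()
E
```

```text
t 11.85 p [ 0.435  -0.319   0.2702] q [-0.0025  0.9962 -0.0873 -0.0044] F [ 0.95  0.79 -0.48] w 0.412
wrist port [([0.447, -0.317, 0.19], 0.96), ([0.433, 0.115, 0.03], 0.28)]
wrist box [([0.558, 0.339, -0.002], 0.71)]
scene port [([0.447, -0.318, 0.185], 0.89)]
scene orange_1 [([0.557, 0.047, 0.11], 0.72), ([0.434, 0.121, 0.031], 0.62), ([0.431, -0.326, 0.285], 0.5)]
shift [-0.0006 -0.0009 -0.002 ] turn [-0.2 -0.4 -0. ]
t 12.15 p [ 0.4353 -0.3164  0.272 ] q [-0.0018  0.9962 -0.087  -0.0033] F [ 1.11 -0.16 -1.05] w 0.411
```

View pics/w7.png

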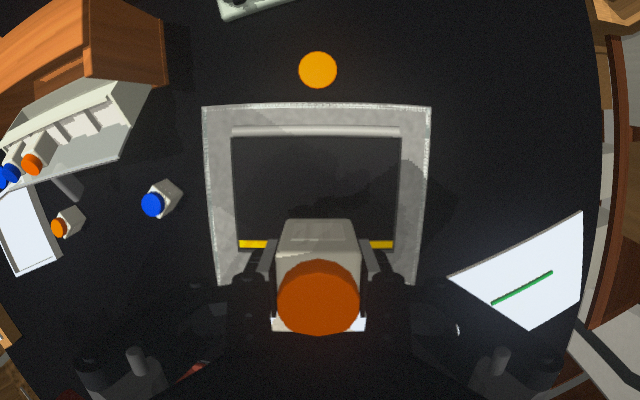

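View pics/s7.png

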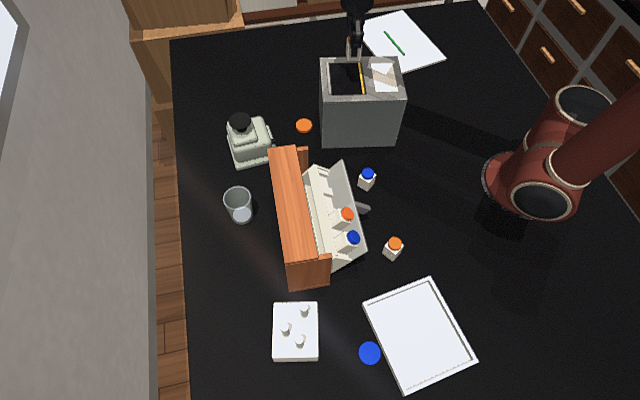

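Emit:
{"api": "drive_tool", "payload": {
  "series": [
    [[0.002,0,-0.03],[0,0,0]],
    [[0.002,0,-0.055],[0,0,0]],
    [[0.002,0,-0.07],[0,0,0]],
    [[0.002,0,-0.085],[0,0,0]],
    [[0.002,0,-0.1],[0,0,0]],
    [[0.002,0,-0.115],[0,0,0]],
    [[0.002,0,-0.13],[0,0,0]],
    [[0.002,0,-0.142],[0,0,0]]
  ]
}}

```text
time: 12.95
tool_pos: [0.437, -0.3171, 0.1304]
tool_rot: [-0.001, 0.996, -0.087, -0.003]
contact_force: [-0.8, -0.6, 0.9]
gripper_width: 0.409
```

```bash
python3 - <<'E'
from h import *
st(); save('wrist','w8'); st()
E
```

```text
t 12.95 p [ 0.437  -0.3171  0.1304] q [-0.001   0.9962 -0.0875 -0.0026] F [-0.79 -0.6   0.87] w 0.409
t 13.0 p [ 0.436  -0.3162  0.1282] q [-0.0021  0.9962 -0.0875 -0.004 ] F [-1.76 -0.1  -1.72] w 0.414
```

View pics/w8.png

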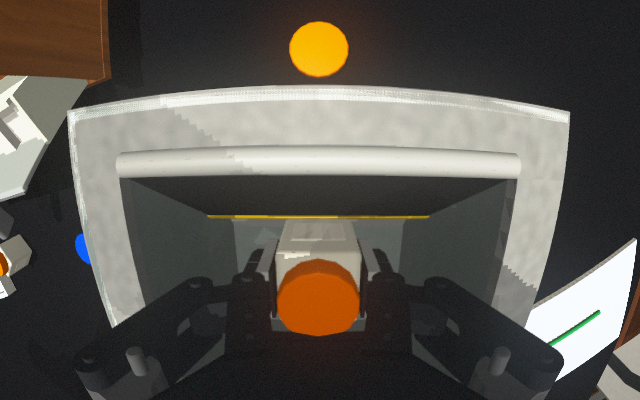

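Emit:
{"api": "drive_tool", "payload": {
  "series": [
    [[0,0,0],[0,0,0]],
    [[0,0,0],[0,0,0]],
    [[0,0,0],[0,0,0]],
    [[0,0,0],[0,0,0]]
  ],
  "fingers": -0.2
}}

```text
time: 13.4
tool_pos: [0.4376, -0.3177, 0.1328]
tool_rot: [-0.0, 0.996, -0.087, -0.002]
contact_force: [-0.9, -0.0, -0.9]
gripper_width: 0.599
```

```bash
python3 - <<'E'
from h import *
st(); save('wrist','w9'); st()
E
```

```text
t 13.4 p [ 0.4376 -0.3177  0.1328] q [-2.000e-04  9.962e-01 -8.750e-02 -1.600e-03] F [-0.87 -0.04 -0.9 ] w 0.599
t 13.45 p [ 0.4377 -0.3177  0.1327] q [-2.000e-04  9.962e-01 -8.740e-02 -1.600e-03] F [-0.59  0.89  0.58] w 0.601
```

View pics/w9.png

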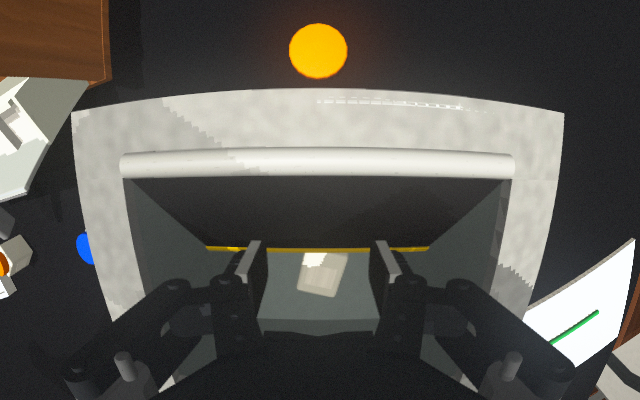

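Emit:
{"api": "drive_tool", "payload": {
  "series": [
    [[0,0,0.02],[0,0,0]],
    [[0,0,0.05],[0,0,0]],
    [[0,0,0.085],[0,0,0]],
    [[0,0,0.12],[0,0,0]],
    [[0,0,0.15],[0,0,0]],
    [[0,0,0.15],[0,0,0]]
  ]
}}

```text
time: 14.05
tool_pos: [0.4393, -0.3191, 0.2888]
tool_rot: [0.003, 0.996, -0.087, 0.002]
contact_force: [-0.1, 0.2, 0.7]
gripper_width: 0.601
```

```bash
python3 - <<'E'
from h import *
st(); save('wrist','w10'); to([.5,.051,.20],Rbin()); st()
E
```

```text
t 14.05 p [ 0.4393 -0.3191  0.2888] q [ 0.0028  0.9962 -0.0874  0.0024] F [-0.14  0.18  0.75] w 0.601
shift [ 0.0615  0.3693 -0.0857] turn [ -4.2 -39.7   7.4]
t 14.1 p [ 0.4385 -0.3183  0.2857] q [ 1.400e-03  9.962e-01 -8.740e-02  7.000e-04] F [ 0.3   0.24 -0.24] w 0.598
```

View pics/w10.png

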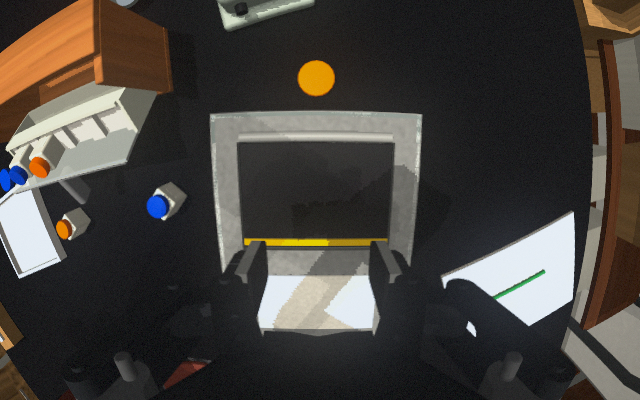

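Flap is shut, the first orange jar is inside. Now back to the bin for the second orange jar.

Emit:
{"api": "drive_tool", "payload": {
  "series": [
    [[0.005,0.04,0],[0,0,0]],
    [[0.01,0.085,0],[-0.7,-6.6,1.2]],
    [[0.02,0.13,-0.01],[-1.4,-13.2,2.5]],
    [[0.03,0.175,-0.02],[-2.1,-19.8,3.7]],
    [[0.035,0.22,-0.035],[-2.8,-26.4,5]],
    [[0.045,0.265,-0.05],[-3.5,-33,6.2]],
    [[0.055,0.31,-0.07],[-4.2,-39.7,7.4]],
    [[0.062,0.35,-0.085],[-4.2,-39.7,7.4]]
  ],
  "fingers": -0.1
}}

```text
time: 14.9
tool_pos: [0.4947, 0.0346, 0.1887]
tool_rot: [0.005, 0.942, -0.019, 0.336]
contact_force: [-0.9, -0.2, -0.4]
gripper_width: 0.548
```

```bash
python3 - <<'E'
from h import *
st(); save('wrist','w11'); pl('wrist',['orange_1','blue_1']); to([.514,.051,.158],Rbin()); st()
E
```

```text
t 14.9 p [0.4947 0.0346 0.1887] q [ 0.005   0.9415 -0.0191  0.3363] F [-0.89 -0.18 -0.4 ] w 0.548
wrist orange_1 [([0.489, 0.02, 0.085], 0.69)]
wrist blue_1 [([0.559, 0.115, 0.109], 0.97), ([0.441, -0.09, 0.035], 0.66), ([0.598, 0.018, 0.001], 0.42)]
shift [ 0.0166  0.0148 -0.0349] turn [-0.2 -0.7 -0.6]
t 15.05 p [0.4974 0.0362 0.1929] q [ 0.0043  0.9415 -0.0155  0.3365] F [0.63 0.04 0.75] w 0.554
```

View pics/w11.png

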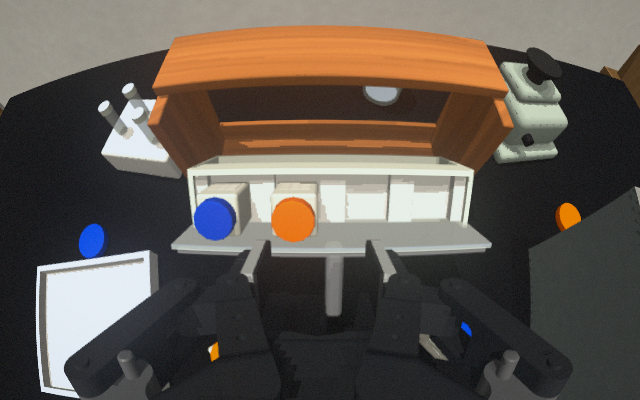

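Emit:
{"api": "drive_tool", "payload": {
  "series": [
    [[0.0166,0.0155,-0.034],[-0.2,-0.7,-0.6]],
    [[0.0166,0.0155,-0.034],[-0.2,-0.7,-0.6]],
    [[0.0166,0.0155,-0.034],[-0.2,-0.7,-0.6]]
  ]
}}

```text
time: 15.35
tool_pos: [0.5158, 0.047, 0.162]
tool_rot: [0.009, 0.939, -0.024, 0.344]
contact_force: [-0.2, 1.1, 0.8]
gripper_width: 0.549
```

```bash
python3 - <<'E'
from h import *
save('wrist','w12'); pl('wrist',['orange_1']); to([.566,.051,.0985],Rbin()); st()
E
```

```text
wrist orange_1 [([0.56, 0.049, 0.104], 0.71)]
shift [ 0.0492  0.0043 -0.0664] turn [0.1 0.5 0.6]
t 15.45 p [0.5168 0.0467 0.1649] q [ 0.0094  0.9379 -0.0242  0.3459] F [ 0.22 -1.17  0.52] w 0.551
```

View pics/w12.png

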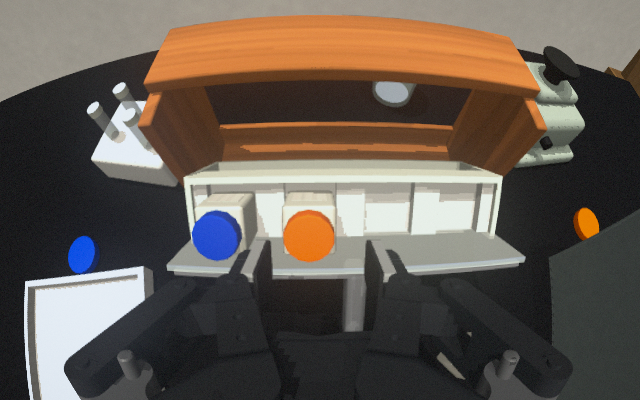

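Emit:
{"api": "drive_tool", "payload": {
  "series": [
    [[0.008,0.004,-0.01],[0.1,0.5,0.5]],
    [[0.02,0.004,-0.027],[0.1,0.5,0.5]],
    [[0.035,0.004,-0.046],[0.1,0.5,0.5]],
    [[0.049,0.004,-0.065],[0.1,0.5,0.5]],
    [[0.049,0.004,-0.065],[0.1,0.5,0.5]],
    [[0.049,0.004,-0.065],[0.1,0.5,0.5]]
  ]
}}

```text
time: 16.05
tool_pos: [0.566, 0.0509, 0.0997]
tool_rot: [0.007, 0.94, -0.02, 0.342]
contact_force: [0.6, 0.7, 0.4]
gripper_width: 0.551
```

Emit:
{"api": "drive_tool", "payload": {
  "series": [
    [[0,0,0],[0,0,0]],
    [[0,0,0],[0,0,0]],
    [[0,0,0],[0,0,0]],
    [[0,0,0],[0,0,0]],
    [[0,0,0],[0,0,0]]
  ],
  "fingers": 1
}}

```text
time: 16.55
tool_pos: [0.5656, 0.0516, 0.1]
tool_rot: [0.007, 0.939, -0.019, 0.342]
contact_force: [-6.3, -4.9, 7.3]
gripper_width: 0.413
```

Emit:
{"api": "drive_tool", "payload": {
  "series": [
    [[-0.01,0,0.012],[0,0,0]],
    [[-0.025,0.001,0.03],[0,0,0]],
    [[-0.045,0.002,0.054],[0,0,0]],
    [[-0.065,0.003,0.078],[0,0,0]],
    [[-0.085,0.003,0.105],[0,0,0]],
    [[-0.085,0.003,0.115],[0,0,0]]
  ]
}}

```text
time: 17.15
tool_pos: [0.4798, 0.0554, 0.2176]
tool_rot: [0.007, 0.939, -0.019, 0.345]
contact_force: [0.2, -0.0, 0.5]
gripper_width: 0.41
```

```bash
python3 - <<'E'
from h import *
st(); save('wrist','w13'); to([.436,-.3173,.27],Rdown(-10)); st()
E
```

```text
t 17.15 p [0.4798 0.0554 0.2176] q [ 0.0065  0.9386 -0.0191  0.3445] F [ 0.21 -0.04  0.47] w 0.41
shift [-0.0449 -0.3726  0.0515] turn [ 4.3 40.2 -7.3]
t 17.2 p [0.4809 0.0553 0.2185] q [ 0.0066  0.9383 -0.0192  0.3451] F [0.16 0.86 0.88] w 0.41
```

View pics/w13.png

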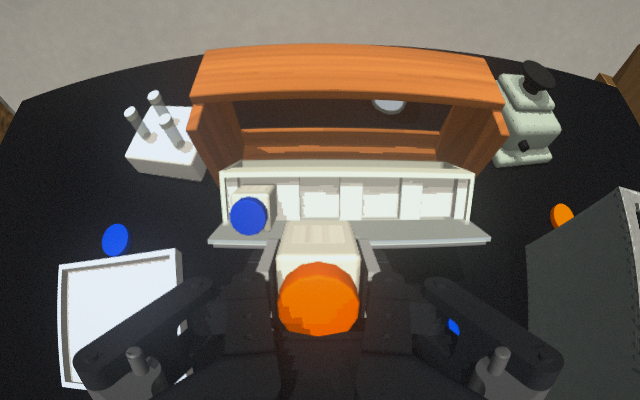

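Emit:
{"api": "drive_tool", "payload": {
  "series": [
    [[-0.005,-0.03,0.025],[0.7,6.6,-1.2]],
    [[-0.01,-0.07,0.045],[1.5,13.2,-2.4]],
    [[-0.015,-0.115,0.052],[2.2,19.9,-3.6]],
    [[-0.02,-0.16,0.052],[3,26.5,-4.8]],
    [[-0.028,-0.205,0.052],[3.7,33.2,-6]],
    [[-0.036,-0.25,0.052],[4.3,40.2,-7.3]],
    [[-0.043,-0.297,0.052],[4.3,40.2,-7.3]],
    [[-0.045,-0.344,0.052],[4.3,40.2,-7.3]]
  ]
}}

```text
time: 18.0
tool_pos: [0.4349, -0.2909, 0.2622]
tool_rot: [-0.002, 0.996, -0.087, -0.006]
contact_force: [0.8, -0.1, -0.9]
gripper_width: 0.409
```

Emit:
{"api": "drive_tool", "payload": {
  "series": [
    [[0,-0.029,0],[0,0,0]],
    [[0,-0.029,0],[0,0,0]],
    [[0,-0.029,0],[0,0,0]]
  ]
}}

```text
time: 18.3
tool_pos: [0.4347, -0.318, 0.2627]
tool_rot: [-0.002, 0.996, -0.088, -0.006]
contact_force: [-0.6, 0.6, -0.3]
gripper_width: 0.41
```

```bash
python3 - <<'E'
from h import *
st(); save('wrist','w14'); to([.436,-.3173,.13],Rdown(-10)); st()
E
```

```text
t 18.3 p [ 0.4347 -0.318   0.2627] q [-0.0017  0.9961 -0.0876 -0.0061] F [-0.59  0.59 -0.34] w 0.41
shift [ 0.0011  0.     -0.1332] turn [-0.2 -0.6 -0. ]
t 18.35 p [ 0.4349 -0.3173  0.2632] q [-0.0015  0.9962 -0.0869 -0.0058] F [-0.01  0.48 -0.6 ] w 0.408
```

View pics/w14.png

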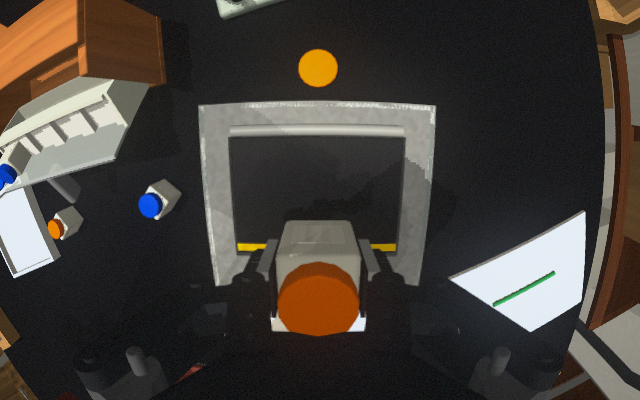

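Emit:
{"api": "drive_tool", "payload": {
  "series": [
    [[0.002,0,-0.03],[0,-0.5,0]],
    [[0.002,0,-0.05],[0,-0.5,0]],
    [[0.002,0,-0.065],[0,-0.5,0]],
    [[0.002,0,-0.08],[0,-0.5,0]],
    [[0.002,0,-0.095],[0,-0.5,0]],
    [[0.002,0,-0.11],[0,-0.5,0]],
    [[0.002,0,-0.125],[0,-0.5,0]],
    [[0.002,0,-0.133],[0,-0.5,0]]
  ]
}}

```text
time: 19.15
tool_pos: [0.4362, -0.3172, 0.1298]
tool_rot: [-0.002, 0.996, -0.087, -0.002]
contact_force: [-0.7, 1.0, 0.1]
gripper_width: 0.414
```

Emit:
{"api": "drive_tool", "payload": {
  "series": [
    [[0,0,0],[0,0,0]],
    [[0,0,0],[0,0,0]],
    [[0,0,0],[0,0,0]],
    [[0,0,0],[0,0,0]],
    [[0,0,0],[0,0,0]]
  ],
  "fingers": -0.2
}}

```text
time: 19.65
tool_pos: [0.4372, -0.3182, 0.1327]
tool_rot: [-0.0, 0.996, -0.087, 0.0]
contact_force: [0.3, 0.3, -0.0]
gripper_width: 0.599
```

Emit:
{"api": "drive_tool", "payload": {
  "series": [
    [[0,0,0.02],[0,0,0]],
    [[0,0,0.05],[0,0,0]],
    [[0,0,0.085],[0,0,0]],
    [[0,0,0.12],[0,0,0]],
    [[0,0,0.15],[0,0,0]],
    [[0,0,0.15],[0,0,0]]
  ]
}}

```text
time: 20.25
tool_pos: [0.4389, -0.3196, 0.2887]
tool_rot: [0.003, 0.996, -0.087, 0.004]
contact_force: [0.4, -0.1, 0.7]
gripper_width: 0.599
```

```bash
python3 - <<'E'
from h import *
st(); save('wrist','w15'); to([.5,.11,.20],Rbin()); pl('wrist',['blue_1','orange_1']); st()
E
```

```text
t 20.25 p [ 0.4389 -0.3196  0.2887] q [ 0.0027  0.9962 -0.0869  0.004 ] F [ 0.44 -0.06  0.67] w 0.599
shift [ 0.0619  0.4288 -0.0856] turn [ -4.2 -39.5   7.3]
wrist blue_1 [([0.558, 0.117, 0.108], 0.78), ([0.437, -0.091, 0.035], 0.7)]
wrist orange_1 [([0.469, 0.13, 0.029], 0.56), ([0.337, -0.294, 0.055], 0.37), ([0.598, 0.016, -0.002], 0.17)]
t 20.4 p [ 0.4368 -0.3176  0.2814] q [-9.000e-04  9.962e-01 -8.690e-02 -6.000e-04] F [-0.23  0.   -0.06] w 0.604
```

View pics/w15.png

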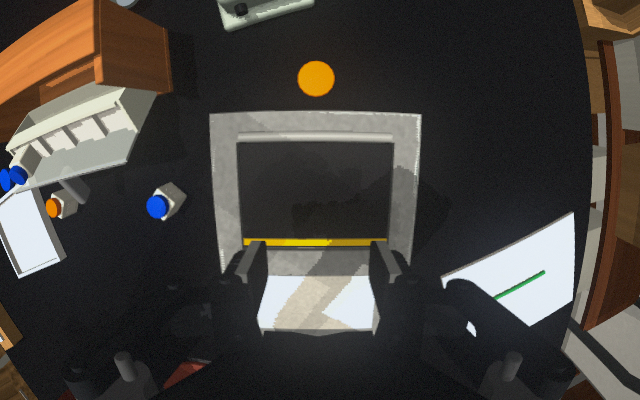

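Emit:
{"api": "drive_tool", "payload": {
  "series": [
    [[0.005,0.045,0],[0,0,0]],
    [[0.01,0.093,0],[-0.7,-6.6,1.2]],
    [[0.015,0.14,0],[-1.4,-13.2,2.5]],
    [[0.02,0.188,0],[-2.1,-19.8,3.7]],
    [[0.025,0.236,0],[-2.8,-26.4,5]],
    [[0.03,0.284,0],[-3.5,-33,6.2]],
    [[0.035,0.332,0],[-4.2,-39.5,7.3]],
    [[0.04,0.38,0],[-4.2,-39.5,7.3]]
  ],
  "fingers": -0.1
}}

```text
time: 21.2
tool_pos: [0.4736, 0.0634, 0.276]
tool_rot: [0.006, 0.941, -0.02, 0.338]
contact_force: [1.2, 0.0, 0.4]
gripper_width: 0.551
```

Emit:
{"api": "drive_tool", "payload": {
  "series": [
    [[0.01,0.03,-0.03],[0,0,0]],
    [[0.025,0.05,-0.07],[0,0,0]],
    [[0.035,0.05,-0.1],[0,0,0]],
    [[0.035,0.05,-0.1],[0,0,0]]
  ]
}}

```text
time: 21.6
tool_pos: [0.5078, 0.1126, 0.1722]
tool_rot: [0.006, 0.943, -0.018, 0.332]
contact_force: [-1.0, 0.0, -1.0]
gripper_width: 0.551
```

```bash
python3 - <<'E'
from h import *
st(); save('wrist','w16'); pl('wrist',['blue_1','orange_1']); to([.569,.1135,.0985],Rbin()); st()
E
```

```text
t 21.6 p [0.5078 0.1126 0.1722] q [ 0.0065  0.9432 -0.0181  0.3317] F [-0.98  0.03 -1.03] w 0.551
wrist blue_1 [([0.558, 0.116, 0.106], 0.91), ([0.44, -0.091, 0.035], 0.61)]
wrist orange_1 [([0.472, 0.132, 0.03], 0.95)]
shift [ 0.057   0.0016 -0.0839] turn [-0.1 -0.3 -0.1]
t 21.75 p [0.512  0.1119 0.1824] q [ 0.0058  0.9405 -0.0194  0.3391] F [0.31 0.13 0.99] w 0.549
```

View pics/w16.png

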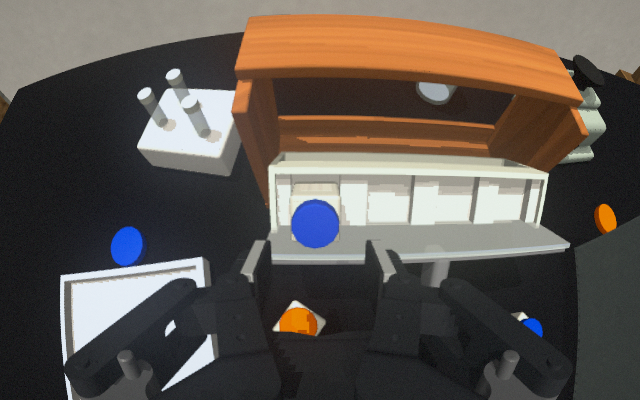

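Emit:
{"api": "drive_tool", "payload": {
  "series": [
    [[0.004,0.001,-0.018],[0,0,0]],
    [[0.015,0.001,-0.033],[0,0,0]],
    [[0.03,0.001,-0.05],[0,0,0]],
    [[0.045,0.001,-0.069],[0,0,0]],
    [[0.057,0.001,-0.083],[0,0,0]],
    [[0.057,0.001,-0.083],[0,0,0]],
    [[0.057,0.001,-0.083],[0,0,0]]
  ]
}}

```text
time: 22.45
tool_pos: [0.5699, 0.1127, 0.101]
tool_rot: [0.006, 0.94, -0.02, 0.34]
contact_force: [-0.1, 0.6, 0.2]
gripper_width: 0.549
```

Emit:
{"api": "drive_tool", "payload": {
  "series": [
    [[0,0,0],[0,0,0]],
    [[0,0,0],[0,0,0]],
    [[0,0,0],[0,0,0]],
    [[0,0,0],[0,0,0]],
    [[0,0,0],[0,0,0]]
  ],
  "fingers": 1
}}

```text
time: 22.95
tool_pos: [0.5698, 0.113, 0.1016]
tool_rot: [0.006, 0.94, -0.019, 0.341]
contact_force: [-6.2, -3.2, 7.8]
gripper_width: 0.412
```

Emit:
{"api": "drive_tool", "payload": {
  "series": [
    [[-0.01,0,0.012],[0,0,0]],
    [[-0.025,0.001,0.03],[0,0,0]],
    [[-0.045,0.002,0.054],[0,0,0]],
    [[-0.065,0.003,0.078],[0,0,0]],
    [[-0.085,0.003,0.105],[0,0,0]],
    [[-0.085,0.003,0.115],[0,0,0]]
  ]
}}

```text
time: 23.55
tool_pos: [0.4837, 0.1168, 0.2188]
tool_rot: [0.005, 0.939, -0.019, 0.343]
contact_force: [1.4, -0.1, -1.0]
gripper_width: 0.41
```

```bash
python3 - <<'E'
from h import *
st(); save('wrist','w17'); 
# tray: centre ~ (.4385,.3255), yaw ~9.3 ; target corner offset
c=np.array([.4385,.3255]); a=np.radians(9.3); u=np.array([np.cos(a),np.sin(a)]); v=np.array([-np.sin(a),np.cos(a)])
for q in ([.0,-.045],[.0,.045]): print(c+u*q[0]+v*q[1])
p=c+v*.045; to([*p,.15],Rdown(9.3)); st()
E
```

```text
t 23.55 p [0.4837 0.1168 0.2188] q [ 0.0047  0.9392 -0.019   0.3427] F [ 1.44 -0.14 -1.  ] w 0.41
[0.44577217 0.28109149]
[0.43122783 0.36990851]
shift [-0.0537  0.2531 -0.0698] turn [-2.7 40.2 11.1]
t 23.6 p [0.4849 0.1168 0.2198] q [ 0.0047  0.939  -0.0191  0.3434] F [0.85 0.03 0.86] w 0.414
```

View pics/w17.png

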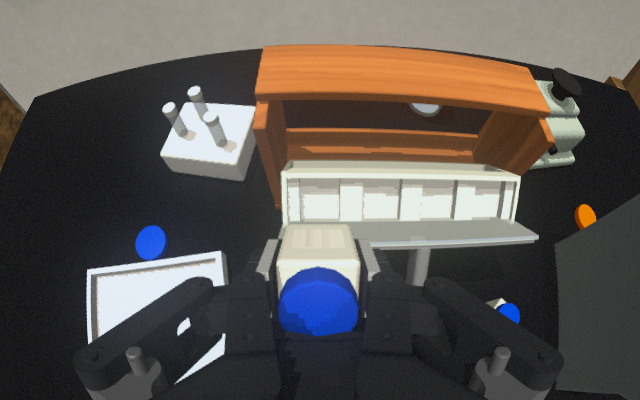

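Emit:
{"api": "drive_tool", "payload": {
  "series": [
    [[-0.007,0.03,0],[-0.4,6.5,1.8]],
    [[-0.014,0.065,0],[-0.9,13,3.6]],
    [[-0.022,0.105,-0.01],[-1.3,19.5,5.4]],
    [[-0.03,0.145,-0.02],[-1.8,26,7.2]],
    [[-0.038,0.185,-0.035],[-2.2,33,9]],
    [[-0.046,0.225,-0.05],[-2.7,40.2,11.1]],
    [[-0.054,0.253,-0.07],[-2.7,40.2,11.1]],
    [[-0.054,0.253,-0.07],[-2.7,40.2,11.1]]
  ]
}}

```text
time: 24.4
tool_pos: [0.4277, 0.3706, 0.138]
tool_rot: [0.003, 0.997, 0.082, -0.009]
contact_force: [-0.6, -1.3, -0.7]
gripper_width: 0.412
```

```bash
python3 - <<'E'
from h import *
st(); save('wrist','w18'); pl('wrist',['tray','blue_1','orange_1']); to([.431,.370,.03],Rdown(9.3)); st()
E
```

```text
t 24.4 p [0.4277 0.3706 0.138 ] q [ 0.0032  0.9966  0.0823 -0.0092] F [-0.65 -1.35 -0.65] w 0.412
wrist tray [([0.436, 0.323, 0.004], 0.97)]
wrist blue_1 [([0.443, -0.093, 0.036], 0.6)]
wrist orange_1 [([0.471, 0.13, 0.031], 0.85)]
shift [ 0.0007  0.0013 -0.1138] turn [ 0.2 -0.5  0.1]
t 24.6 p [0.4303 0.3687 0.1438] q [ 0.0016  0.9967  0.0806 -0.0049] F [-0.    0.62 -0.35] w 0.414
```

View pics/w18.png

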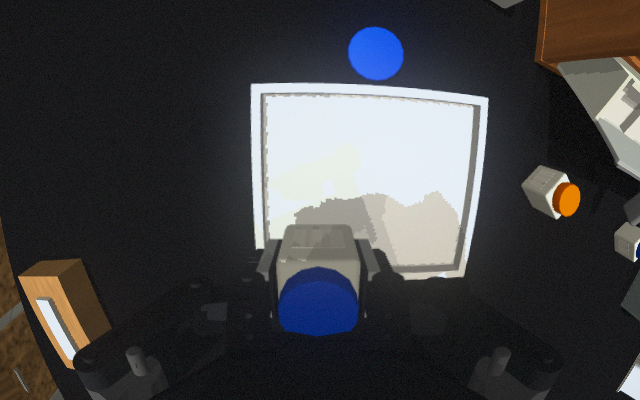

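Emit:
{"api": "drive_tool", "payload": {
  "series": [
    [[0.001,0.001,-0.03],[0,-0.4,0]],
    [[0.001,0.001,-0.06],[0,-0.4,0]],
    [[0.001,0.001,-0.085],[0,-0.4,0]],
    [[0.001,0.001,-0.1],[0,-0.4,0]],
    [[0.001,0.001,-0.11],[0,-0.4,0]],
    [[0.001,0.001,-0.114],[0,-0.4,0]],
    [[0.001,0.001,-0.114],[0,-0.4,0]]
  ]
}}

```text
time: 25.3
tool_pos: [0.4314, 0.3703, 0.0304]
tool_rot: [0.002, 0.997, 0.081, -0.001]
contact_force: [-0.5, -0.2, -0.2]
gripper_width: 0.415
```

```bash
python3 - <<'E'
from h import *
st(); save('side','d19'); st()
import cv2
a=cv2.imread('pics/d19.png')[230:400,170:390]; cv2.imwrite('pics/d19z.png',cv2.resize(a,None,fx=3,fy=3))
E
```

```text
t 25.3 p [0.4314 0.3703 0.0304] q [ 0.0015  0.9967  0.0807 -0.0012] F [-0.52 -0.23 -0.23] w 0.415
t 25.35 p [0.4317 0.3705 0.031 ] q [ 1.300e-03  9.967e-01  8.080e-02 -8.000e-04] F [-0.69 -0.67  0.13] w 0.412
```

View pics/d19z.png

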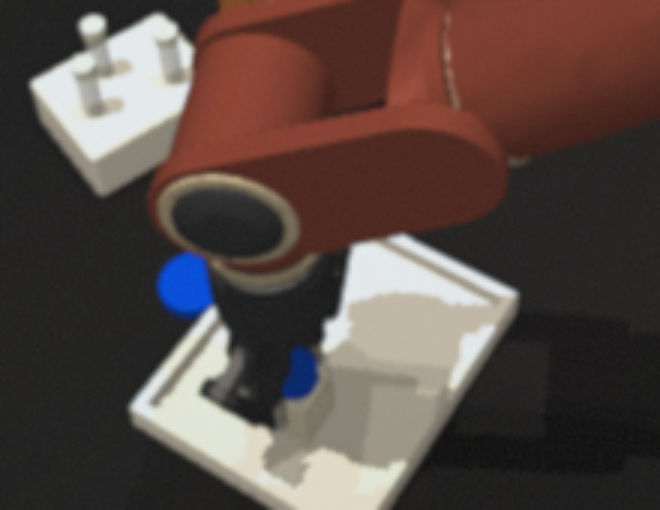

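Lower in small steps until contact.

Emit:
{"api": "drive_tool", "payload": {
  "series": [
    [[0,0,-0.001],[0,0,0]],
    [[0,0,-0.002],[0,0,0]],
    [[0,0,-0.003],[0,0,0]],
    [[0,0,-0.003],[0,0,0]]
  ]
}}

```text
time: 25.75
tool_pos: [0.4309, 0.3702, 0.027]
tool_rot: [0.002, 0.997, 0.081, -0.002]
contact_force: [-0.3, -0.8, -0.7]
gripper_width: 0.413
```

Emit:
{"api": "drive_tool", "payload": {
  "series": [
    [[0,0,-0.001],[0,0,0]],
    [[0,0,-0.002],[0,0,0]],
    [[0,0,-0.002],[0,0,0]]
  ]
}}

```text
time: 26.05
tool_pos: [0.431, 0.3703, 0.0253]
tool_rot: [0.002, 0.997, 0.081, -0.002]
contact_force: [-0.4, -0.9, 3.1]
gripper_width: 0.411
```

Emit:
{"api": "drive_tool", "payload": {
  "series": [
    [[0,0,0],[0,0,0]],
    [[0,0,0],[0,0,0]],
    [[0,0,0],[0,0,0]],
    [[0,0,0.02],[0,0,0]],
    [[0,0,0.055],[0,0,0]],
    [[0,0,0.1],[0,0,0]],
    [[0,0,0.14],[0,0,0]],
    [[0,0,0.14],[0,0,0]]
  ],
  "fingers": -0.2
}}

```text
time: 26.85
tool_pos: [0.4345, 0.3726, 0.1729]
tool_rot: [-0.001, 0.997, 0.081, 0.004]
contact_force: [0.6, 0.2, 0.6]
gripper_width: 0.598
```

```bash
python3 - <<'E'
from h import *
st(); save('wrist','w20'); pl('wrist',['blue_1','orange_1']); to([.40,.135,.22],Rbin(0)); st()
for c in ['scene','side']:
    save(c,c+'20'); pl(c,['blue_1','orange_1'])
E
```

```text
t 26.85 p [0.4345 0.3726 0.1729] q [-0.0015  0.9967  0.081   0.0043] F [0.59 0.2  0.64] w 0.598
wrist blue_1 [([0.435, -0.091, 0.032], 0.7), ([0.423, 0.372, 0.041], 0.63)]
wrist orange_1 [([0.473, 0.128, 0.03], 0.89)]
shift [-0.0306 -0.235   0.0556] turn [  0.2  -0.2 -11.7]
t 27.0 p [0.4306 0.37   0.1644] q [ 0.0019  0.9967  0.081  -0.0019] F [-0.82 -1.24 -0.75] w 0.598
scene blue_1 [([0.425, 0.365, 0.041], 0.97), ([0.437, -0.097, 0.027], 0.77), ([0.724, -0.284, 0.001], 0.25)]
scene orange_1 [([0.475, 0.133, 0.028], 0.86), ([0.602, 0.017, 0.015], 0.69)]
side blue_1 [([0.426, 0.364, 0.036], 0.63), ([0.438, -0.094, 0.03], 0.62)]
side orange_1 [([0.476, 0.132, 0.033], 0.64)]
```

View pics/w20.png

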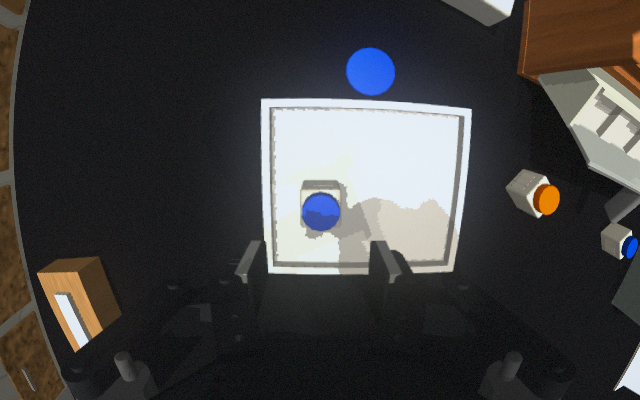

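View pics/scene20.png

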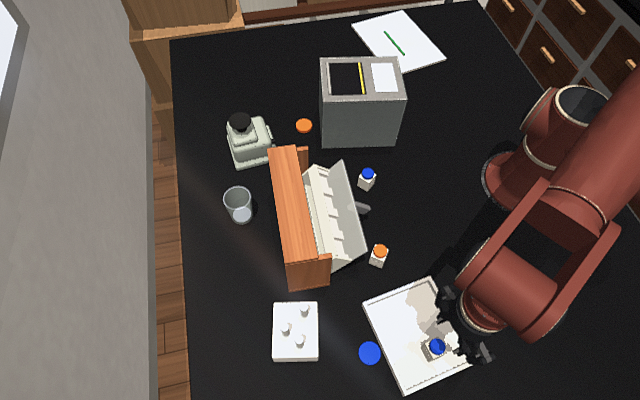

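Emit:
{"api": "drive_tool", "payload": {
  "series": [
    [[-0.002,-0.03,0.02],[0,0,-2]],
    [[-0.005,-0.075,0.03],[0,0,-4]],
    [[-0.008,-0.12,0.03],[0,0,-6]],
    [[-0.01,-0.165,0.03],[0,0,-8]],
    [[-0.01,-0.21,0.03],[0,0,-10]],
    [[-0.01,-0.238,0.03],[0,0,-11.7]],
    [[-0.01,-0.238,0.03],[0,0,-11.7]]
  ]
}}

```text
time: 28.0
tool_pos: [0.4207, 0.1296, 0.1945]
tool_rot: [0.002, 1.0, -0.024, -0.002]
contact_force: [0.2, 0.9, -0.5]
gripper_width: 0.603
```

```bash
python3 - <<'E'
from h import *
st(); M=cam('wrist'); im=save('wrist','w21'); pl('wrist',['blue_1','orange_1']); st()
m=masks_of('wrist','orange_1'); print([(d['confidence'],d['pixels'].sum()) for d in m])
ys,xs=np.where(m[0]['pixels']); print(xs.min(),xs.max(),ys.min(),ys.max())
x0,y0=max(xs.min()-25,0),max(ys.min()-25,0)
a=im[y0:ys.max()+25,x0:xs.max()+25]; print(x0,y0,a.shape)
cv2.imwrite('pics/w21z.png',cv2.resize(a[:,:,::-1],None,fx=5,fy=5))
st()
E
```

```text
t 28.0 p [0.4207 0.1296 0.1945] q [ 0.002   0.9997 -0.0235 -0.0019] F [ 0.17  0.92 -0.49] w 0.603
wrist blue_1 [([0.438, -0.092, 0.032], 0.98), ([0.427, 0.372, 0.035], 0.96)]
wrist orange_1 [([0.474, 0.132, 0.031], 0.68)]
t 28.15 p [0.4208 0.1325 0.1946] q [ 0.0014  0.9998 -0.021  -0.002 ] F [ 0.73 -0.37 -0.13] w 0.598
[(0.84, np.int64(1422)), (0.62, np.int64(1625))]
289 338 109 157
264 84 (98, 99, 3)
t 28.2 p [0.4208 0.1328 0.1947] q [ 0.0014  0.9998 -0.0206 -0.002 ] F [-0.4   0.7  -0.52] w 0.599
```

View pics/w21.png

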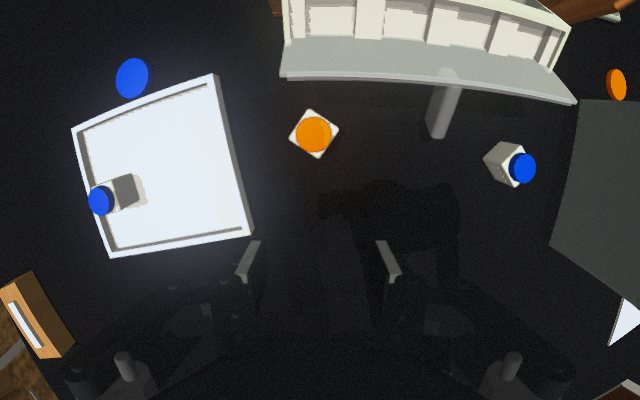

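View pics/w21z.png

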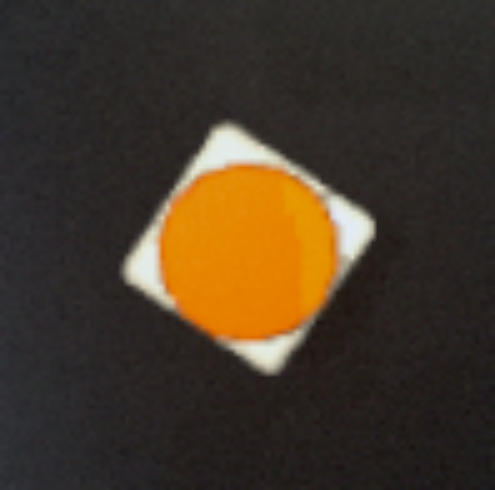

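```bash
python3 - <<'E'
from h import *
P=np.array([back('wrist',u,v,.047)[:2] for u,v in [(309,108.4),(339,130),(318.4,159),(288.6,138)]])
print(np.round(P,4),P.mean(0))
for i in range(4):
    d=P[(i+1)%4]-P[i]; print(np.linalg.norm(d),np.degrees(np.arctan2(d[1],d[0])))
print(back('wrist',264+249/5,84+250/5,.06))
E
```

```text
[[0.4977 0.1376]
 [0.4764 0.1107]
 [0.4497 0.1309]
 [0.4709 0.1579]] [0.47367632 0.13429243]
0.03437385665225756 -128.26021799585587
0.033515328945135786 142.77180222575424
0.03432528093896169 51.86998853261044
0.03359423127801291 -37.147609184936535
[0.47424444 0.13407468 0.06      ]
```

```bash
python3 - <<'E'
from h import *
r=Rbin(20,-37.5); z=r.as_matrix()[:,2]; print(z)
T=np.array([.474,.134,.034])+.019*z; print(T); to(T-.09*z,r); print(.09*z); print(state()['joint_pos'])
E
```

```text
[ 0.27134282 -0.20820867 -0.93969262]
[0.47915551 0.13004404 0.01614584]
shift [ 0.0339  0.0159 -0.094 ] turn [ -6.8 -19.4 -34.7]
[ 0.02442085 -0.01873878 -0.08457234]
[ 0.13824699 -0.38511815  2.06073866 -0.00222032  1.47042919  1.75045155]
```

Emit:
{"api": "drive_tool", "payload": {
  "series": [
    [[0.006,0.003,-0.015],[-1.2,-3.5,-6]],
    [[0.012,0.006,-0.03],[-2.4,-7,-12.4]],
    [[0.018,0.009,-0.045],[-3.6,-10.4,-18.6]],
    [[0.024,0.012,-0.06],[-4.8,-13.8,-24.8]],
    [[0.03,0.015,-0.08],[-5.9,-17,-30.4]],
    [[0.034,0.016,-0.094],[-6.8,-19.4,-34.7]],
    [[0.034,0.016,-0.094],[-6.8,-19.4,-34.7]],
    [[0.034,0.016,-0.094],[-6.8,-19.4,-34.7]]
  ],
  "fingers": -0.4
}}

```text
time: 29.0
tool_pos: [0.4546, 0.1492, 0.1008]
tool_rot: [0.056, 0.933, -0.315, 0.164]
contact_force: [0.8, -0.8, 0.8]
gripper_width: 0.701
```

```bash
python3 - <<'E'
from h import *
st(); save('wrist','w22'); pl('wrist',['orange_1']); to([.479,.130,.016],Rbin(20,-37.5));st()
E
```

```text
t 29.0 p [0.4546 0.1492 0.1008] q [ 0.0556  0.9332 -0.3149  0.1642] F [ 0.78 -0.77  0.8 ] w 0.701
wrist orange_1 [([0.445, -0.321, -0.001], 0.65), ([0.472, 0.133, 0.03], 0.58)]
shift [ 0.0233 -0.0188 -0.0862] turn [-0.1  0.1 -0.1]
t 29.1 p [0.4557 0.1488 0.1022] q [ 0.0549  0.9326 -0.316   0.1654] F [ 0.11 -0.72  0.37] w 0.702
```

View pics/w22.png

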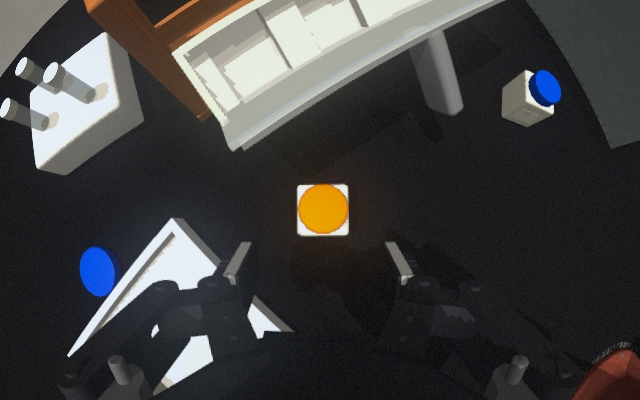

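Emit:
{"api": "drive_tool", "payload": {
  "series": [
    [[0.006,-0.005,-0.022],[0,0,0]],
    [[0.012,-0.01,-0.044],[0,0,0]],
    [[0.018,-0.015,-0.066],[0,0,0]],
    [[0.024,-0.019,-0.085],[0,0,0]],
    [[0.024,-0.019,-0.085],[0,0,0]],
    [[0.024,-0.019,-0.085],[0,0,0]]
  ]
}}

```text
time: 29.7
tool_pos: [0.4796, 0.1291, 0.0169]
tool_rot: [0.055, 0.932, -0.317, 0.165]
contact_force: [-0.2, 0.7, -0.1]
gripper_width: 0.7
```

Emit:
{"api": "drive_tool", "payload": {
  "series": [
    [[0,0,0],[0,0,0]],
    [[0,0,0],[0,0,0]],
    [[0,0,0],[0,0,0]],
    [[0,0,0],[0,0,0]],
    [[0,0,0],[0,0,0]],
    [[0,0,0],[0,0,0]]
  ],
  "fingers": 1
}}

```text
time: 30.3
tool_pos: [0.4803, 0.1298, 0.0179]
tool_rot: [0.055, 0.932, -0.317, 0.166]
contact_force: [-1.8, 0.9, 5.9]
gripper_width: 0.412
```

Emit:
{"api": "drive_tool", "payload": {
  "series": [
    [[-0.006,0.005,0.022],[0,0,0]],
    [[-0.015,0.012,0.05],[0,0,0]],
    [[-0.025,0.019,0.085],[0,0,0]],
    [[-0.04,0.03,0.13],[0,0,0]],
    [[-0.05,0.03,0.175],[0,0,0]],
    [[-0.05,0.03,0.22],[0,0,0]],
    [[-0.05,0.03,0.25],[0,0,0]],
    [[-0.05,0.03,0.25],[0,0,0]]
  ]
}}

```text
time: 31.1
tool_pos: [0.4309, 0.1602, 0.2729]
tool_rot: [0.052, 0.932, -0.317, 0.169]
contact_force: [0.4, 0.3, 0.1]
gripper_width: 0.411
```

```bash
python3 - <<'E'
from h import *
st(); save('wrist','w23'); to([.436,-.3173,.27],Rdown(-10)); pl('wrist',['orange_1','blue_1']);st()
E
```

```text
t 31.1 p [0.4309 0.1602 0.2729] q [ 0.052   0.9318 -0.317   0.1693] F [0.43 0.3  0.08] w 0.411
shift [ 0.0062 -0.4771  0.0006] turn [ 7.9 18.8 27.3]
wrist orange_1 [([0.42, 0.164, 0.285], 0.89), ([0.566, -0.342, -0.001], 0.48)]
wrist blue_1 [([0.44, -0.092, 0.032], 0.95)]
t 31.25 p [0.4283 0.1592 0.2648] q [ 0.0559  0.9326 -0.3166  0.1642] F [-0.88  0.81  0.03] w 0.412
```

View pics/w23.png

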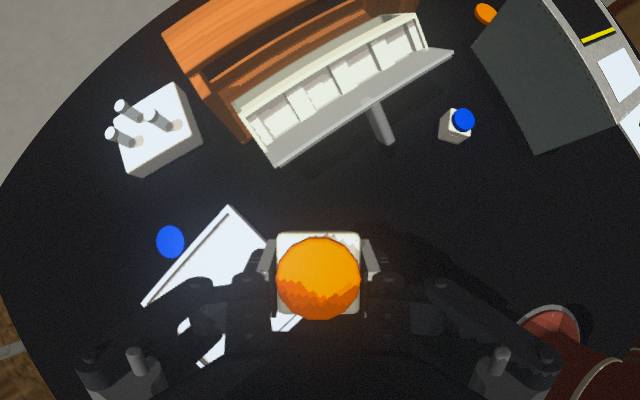

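Emit:
{"api": "drive_tool", "payload": {
  "series": [
    [[0.002,-0.04,0.01],[1.3,3.1,4.5]],
    [[0.003,-0.085,0.01],[2.6,6.2,9]],
    [[0.004,-0.13,0.01],[3.9,9.3,13.6]],
    [[0.006,-0.175,0.01],[5.2,12.4,18.1]],
    [[0.008,-0.22,0.01],[6.5,15.6,22.7]],
    [[0.01,-0.265,0.01],[7.9,18.8,27.3]],
    [[0.012,-0.31,0.01],[7.9,18.8,27.3]],
    [[0.013,-0.355,0.01],[7.9,18.8,27.3]]
  ]
}}

```text
time: 32.05
tool_pos: [0.4408, -0.1975, 0.2729]
tool_rot: [0.001, 0.996, -0.087, -0.004]
contact_force: [0.4, -0.1, -0.5]
gripper_width: 0.41
```

Emit:
{"api": "drive_tool", "payload": {
  "series": [
    [[0,-0.045,0],[0,0,0]],
    [[0,-0.09,0],[0,0,0]],
    [[0,-0.122,0],[0,0,0]],
    [[0,-0.122,0],[0,0,0]],
    [[0,-0.122,0],[0,0,0]]
  ]
}}

```text
time: 32.55
tool_pos: [0.441, -0.3174, 0.2733]
tool_rot: [0.001, 0.996, -0.087, -0.003]
contact_force: [-0.4, 0.4, 0.2]
gripper_width: 0.416
```

```bash
python3 - <<'E'
from h import *
st(); save('wrist','w24'); to([.4425,-.318,.13],Rdown(-10));st()
E
```

```text
t 32.55 p [ 0.441  -0.3174  0.2733] q [ 6.000e-04  9.962e-01 -8.680e-02 -3.300e-03] F [-0.37  0.37  0.18] w 0.416
shift [ 0.0012 -0.0012 -0.1438] turn [ 0.1 -0.3 -0.1]
t 32.6 p [ 0.4413 -0.3168  0.2738] q [ 0.001   0.9963 -0.0861 -0.0029] F [ 0.86 -0.1  -0.17] w 0.416
```

View pics/w24.png

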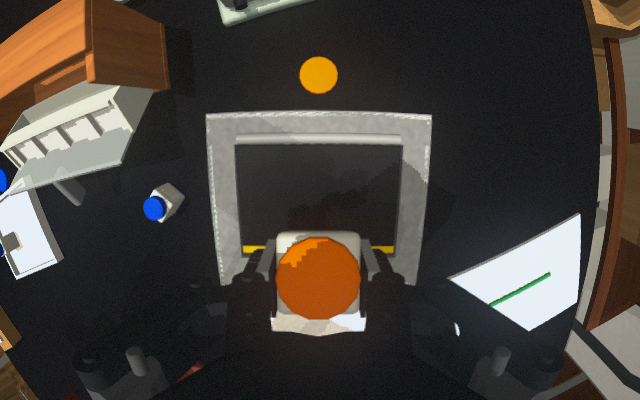

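Emit:
{"api": "drive_tool", "payload": {
  "series": [
    [[0.001,-0.001,-0.03],[0,0,0]],
    [[0.001,-0.001,-0.055],[0,0,0]],
    [[0.001,-0.001,-0.07],[0,0,0]],
    [[0.001,-0.001,-0.085],[0,0,0]],
    [[0.001,-0.001,-0.1],[0,0,0]],
    [[0.001,-0.001,-0.115],[0,0,0]],
    [[0.001,-0.001,-0.13],[0,0,0]],
    [[0.001,-0.001,-0.144],[0,0,0]]
  ]
}}

```text
time: 33.4
tool_pos: [0.4428, -0.3188, 0.1307]
tool_rot: [0.002, 0.996, -0.086, -0.002]
contact_force: [-0.7, 0.5, 0.6]
gripper_width: 0.411
```

```bash
python3 - <<'E'
from h import *
st(); save('wrist','w25'); st()
E
```

```text
t 33.4 p [ 0.4428 -0.3188  0.1307] q [ 0.0022  0.9963 -0.0862 -0.0017] F [-0.66  0.48  0.6 ] w 0.411
t 33.45 p [ 0.4415 -0.3176  0.1278] q [ 8.000e-04  9.963e-01 -8.620e-02 -3.500e-03] F [-1.75  0.45 -1.7 ] w 0.411
```

View pics/w25.png

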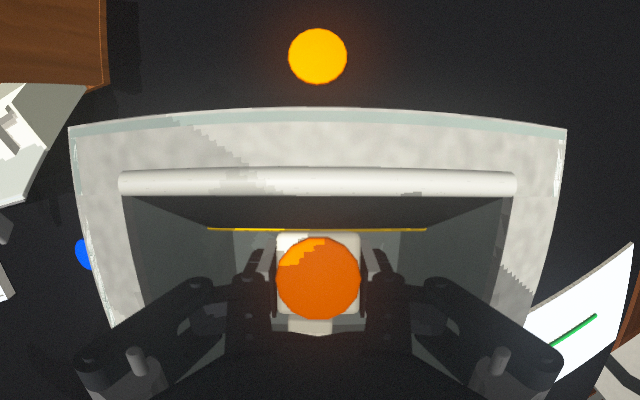

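Emit:
{"api": "drive_tool", "payload": {
  "series": [
    [[0,0,0],[0,0,0]],
    [[0,0,0],[0,0,0]],
    [[0,0,0],[0,0,0]],
    [[0,0,0],[0,0,0]],
    [[0,0,0],[0,0,0]]
  ],
  "fingers": -0.2
}}

```text
time: 33.95
tool_pos: [0.4433, -0.3192, 0.1327]
tool_rot: [0.003, 0.996, -0.086, -0.001]
contact_force: [0.2, -0.1, 0.5]
gripper_width: 0.603
```

```bash
python3 - <<'E'
from h import *
st(); save('wrist','w26'); st()
E
```

```text
t 33.95 p [ 0.4433 -0.3192  0.1327] q [ 0.0028  0.9963 -0.0862 -0.001 ] F [ 0.2  -0.13  0.55] w 0.603
t 34.0 p [ 0.4433 -0.3192  0.1327] q [ 2.800e-03  9.963e-01 -8.610e-02 -9.000e-04] F [-0.11  1.12  0.54] w 0.598
```

View pics/w26.png

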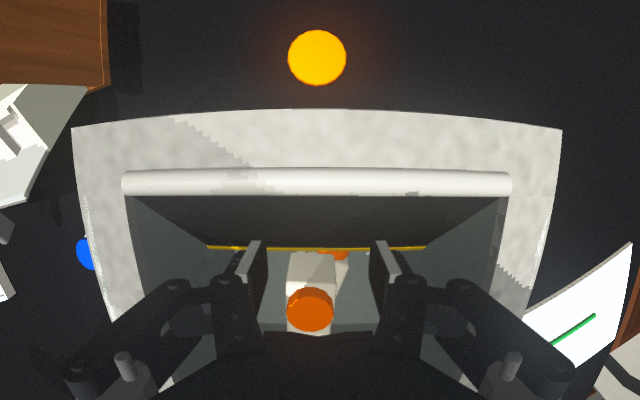

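Emit:
{"api": "drive_tool", "payload": {
  "series": [
    [[0,0,0],[0,0,0]],
    [[0,0,0],[0,0,0]],
    [[0,0,0],[0,0,0]],
    [[0,0,0],[0,0,0]],
    [[0,0,0],[0,0,0]]
  ]
}}

```text
time: 34.5
tool_pos: [0.4429, -0.3188, 0.1319]
tool_rot: [0.002, 0.996, -0.086, -0.002]
contact_force: [-0.1, -0.3, 1.3]
gripper_width: 0.601
```

```bash
python3 - <<'E'
from h import *
st(); save('wrist','w27'); st()
E
```

```text
t 34.5 p [ 0.4429 -0.3188  0.1319] q [ 0.0023  0.9963 -0.0861 -0.0015] F [-0.07 -0.29  1.27] w 0.601
t 34.55 p [ 0.4429 -0.3188  0.1319] q [ 0.0023  0.9963 -0.0861 -0.0016] F [-0.37 -0.12  0.57] w 0.604
```

View pics/w27.png

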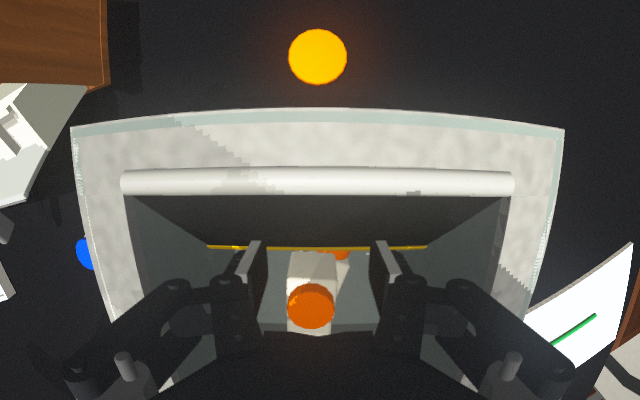

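```bash
python3 - <<'E'
from h import *
f,cx,cy,Rm,t=cam('wrist'); o=-Rm.T@t; print(f,o)
def ray(u,v):
    x,y=u-cx,v-cy; r=np.hypot(x,y)/f; d=np.array([np.sin(r)*x/np.hypot(x,y),np.sin(r)*y/np.hypot(x,y),np.cos(r)]); return Rm.T@d
# cap left/right edges
for (l,r_,v) in [(287,335,305)]:
    a,b=ray(l,v),ray(r_,v); ang=np.arccos(a@b); D=.033/ang; c=o+D*ray((l+r_)/2,v); print(D,c)
    B=R.from_euler('z',-10,degrees=True).inv().apply(c-np.array([.4465,-.318,.19])); print('box frame',B)
# yellow edge
print([R.from_euler('z',-10,degrees=True).inv().apply(back('wrist',u,247,z)-np.array([.4465,-.318,.19])) for u in (318,) for z in (.09,.1,.11,.12)])
E
```

```text
309.70691628693146 [ 0.51080967 -0.32974962  0.27428474]
0.21693310221186263 [ 0.38953756 -0.30464183  0.09617621]
box frame [-0.05841667  0.0032638  -0.09382379]
[array([-0.0169384 , -0.00148491, -0.1       ]), array([-0.01247187, -0.00142625, -0.09      ]), array([-0.00800534, -0.00136758, -0.08      ]), array([-0.00353881, -0.00130892, -0.07      ])]
```

Emit:
{"api": "drive_tool", "payload": {
  "series": [
    [[0,0,0.02],[0,0,0]],
    [[0,0,0.05],[0,0,0]],
    [[0,0,0.085],[0,0,0]],
    [[0,0,0.12],[0,0,0]],
    [[0,0,0.15],[0,0,0]],
    [[0,0,0.15],[0,0,0]]
  ]
}}

```text
time: 35.15
tool_pos: [0.4447, -0.3203, 0.2879]
tool_rot: [0.005, 0.996, -0.086, 0.002]
contact_force: [-0.8, -0.8, -0.1]
gripper_width: 0.597
```

```bash
python3 - <<'E'
from h import *
st(); save('wrist','w28'); pl('wrist',['blue_1']); to([.39,-.095,.2],Rdown(-2));st()
E
```

```text
t 35.15 p [ 0.4447 -0.3203  0.2879] q [ 0.0052  0.9963 -0.0861  0.0023] F [-0.81 -0.76 -0.13] w 0.597
wrist blue_1 [([0.437, -0.088, 0.033], 0.87), ([0.426, 0.37, 0.043], 0.7), ([0.601, 0.015, 0.017], 0.32)]
shift [-0.0531  0.2239 -0.0824] turn [ 0.3 -0.1  7.9]
t 35.25 p [ 0.4431 -0.3189  0.2824] q [ 0.0026  0.9963 -0.0861 -0.001 ] F [ 0.22  0.49 -0.24] w 0.599
```

View pics/w28.png

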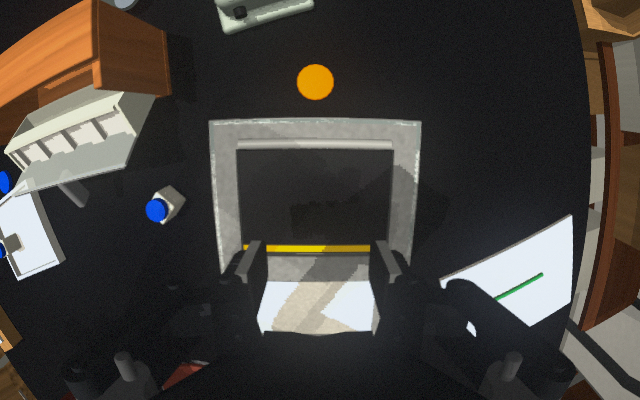

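Emit:
{"api": "drive_tool", "payload": {
  "series": [
    [[-0.01,0.045,0],[0,0,1.5]],
    [[-0.02,0.09,0],[0,0,3]],
    [[-0.03,0.135,0],[0,0,4.5]],
    [[-0.04,0.18,-0.02],[0,0,6]],
    [[-0.055,0.222,-0.045],[0,0,8]],
    [[-0.055,0.225,-0.08],[0,0,8]],
    [[-0.055,0.225,-0.08],[0,0,8]],
    [[-0.055,0.225,-0.08],[0,0,8]]
  ],
  "fingers": -0.4
}}

```text
time: 36.05
tool_pos: [0.3871, -0.0936, 0.2005]
tool_rot: [0.002, 1.0, -0.016, -0.003]
contact_force: [0.2, 0.3, 0.7]
gripper_width: 0.702
```

```bash
python3 - <<'E'
from h import *
st(); im=save('wrist','w29'); 
m=masks_of('wrist','blue_1'); print([(d['confidence'],d['pixels'].sum()) for d in m])
a=im[90:190,270:370]
cv2.imwrite('pics/w29z.png',cv2.resize(a[:,:,::-1],None,fx=5,fy=5)); cv2.imwrite('pics/w29.png',im[:,:,::-1])
pl('wrist',['blue_1']);st()
E
```

```text
t 36.05 p [ 0.3871 -0.0936  0.2005] q [ 0.0018  0.9999 -0.0164 -0.003 ] F [0.2  0.26 0.7 ] w 0.702
[(0.71, np.int64(1404)), (0.58, np.int64(764))]
wrist blue_1 [([0.424, 0.375, 0.037], 0.65), ([0.438, -0.092, 0.035], 0.62)]
t 36.2 p [ 0.3889 -0.0949  0.2037] q [ 2.900e-03  9.998e-01 -1.710e-02 -4.000e-04] F [0.06 0.02 0.2 ] w 0.703
```

View pics/w29.png

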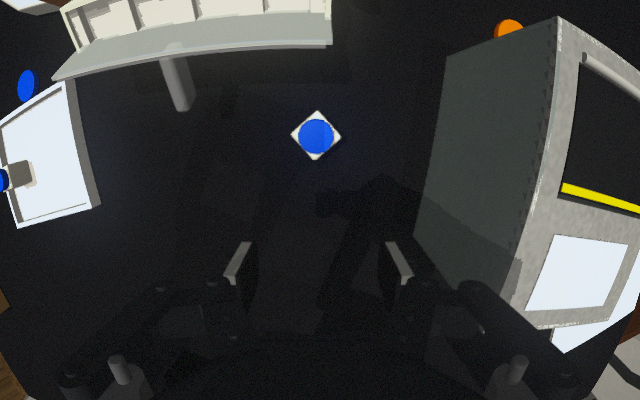

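View pics/w29z.png

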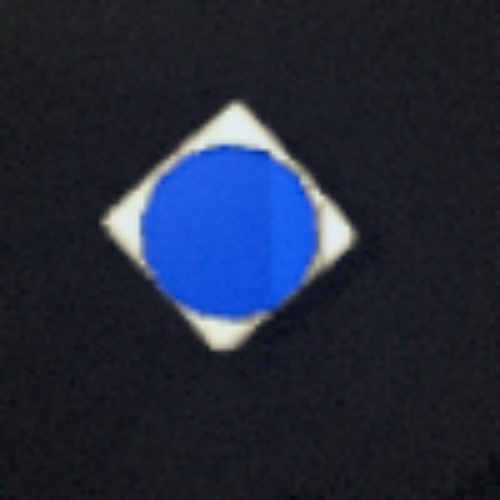

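```bash
python3 - <<'E'
from h import *
P=np.array([back('wrist',u,v,.047)[:2] for u,v in [(317.2,110),(341.4,137.2),(314.4,160),(290.4,134.4)]])
print(np.round(P,4),P.mean(0))
for i in range(4):
    d=P[(i+1)%4]-P[i]; print(np.linalg.norm(d),np.degrees(np.arctan2(d[1],d[0])))
c=P.mean(0)
for yaw in (-45,45): to([.438,-.093,.1],Rdown(yaw))
st()
E
```

```text
[[ 0.4646 -0.0975]
 [ 0.4376 -0.1199]
 [ 0.4162 -0.0931]
 [ 0.4421 -0.0709]] [ 0.44013021 -0.09537216]
0.03505721359967522 -140.2991364723812
0.034326213331081774 128.7052997214038
0.034112357356389525 40.549700904053104
0.03482816856718876 -49.71975230367289
shift [ 0.0491  0.0019 -0.1037] turn [  0.3  -0.2 -43. ]
shift [ 0.0491  0.0019 -0.1037] turn [ 0.3  0.1 47. ]
t 36.2 p [ 0.3889 -0.0949  0.2037] q [ 2.900e-03  9.998e-01 -1.710e-02 -4.000e-04] F [0.06 0.02 0.2 ] w 0.703
```

Emit:
{"api": "drive_tool", "payload": {
  "series": [
    [[0.01,0,-0.015],[0,0,7]],
    [[0.02,0,-0.03],[0,0,14]],
    [[0.03,0,-0.045],[0,0,21]],
    [[0.04,0.001,-0.06],[0,0,28]],
    [[0.0495,0.001,-0.08],[0.2,0,35]],
    [[0.0495,0.001,-0.094],[0.3,0,42]],
    [[0.0495,0.001,-0.094],[0.3,0,42]],
    [[0.0495,0.001,-0.094],[0.3,0,42]]
  ]
}}

```text
time: 37.0
tool_pos: [0.4382, -0.0936, 0.109]
tool_rot: [0.001, 0.94, 0.341, -0.0]
contact_force: [0.1, -0.1, 0.2]
gripper_width: 0.7
```

```bash
python3 - <<'E'
from h import *
st(); save('wrist','w30'); pl('wrist',['blue_1']); to([.4385,-.0935,.016],Rdown(40));st()
E
```

```text
t 37.0 p [ 0.4382 -0.0936  0.109 ] q [ 6.000e-04  9.399e-01  3.413e-01 -1.000e-04] F [ 0.06 -0.14  0.2 ] w 0.7
wrist blue_1 [([0.438, -0.091, 0.034], 0.57), ([0.561, -0.339, -0.0], 0.29)]
shift [ 0.      0.     -0.0936] turn [0.1 0.1 0. ]
t 37.1 p [ 0.4385 -0.0935  0.1096] q [1.100e-03 9.397e-01 3.419e-01 5.000e-04] F [ 0.01 -1.05 -0.35] w 0.704
```

View pics/w30.png

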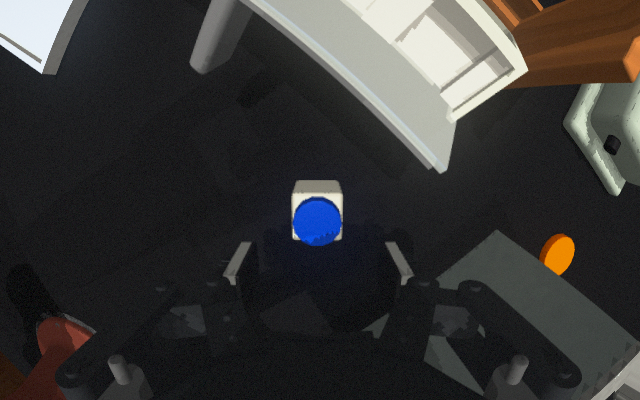

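Aligned (cap at column 317, fingers centred at 318). Descend and grip.

Emit:
{"api": "drive_tool", "payload": {
  "series": [
    [[0,0,-0.025],[0,0,0]],
    [[0,0,-0.05],[0,0,0]],
    [[0,0,-0.075],[0,0,0]],
    [[0,0,-0.093],[0,0,0]],
    [[0,0,-0.093],[0,0,0]],
    [[0,0,-0.093],[0,0,0]]
  ]
}}

```text
time: 37.7
tool_pos: [0.4381, -0.0931, 0.016]
tool_rot: [0.001, 0.939, 0.343, 0.0]
contact_force: [0.2, 0.6, 0.7]
gripper_width: 0.697
```

Emit:
{"api": "drive_tool", "payload": {
  "series": [
    [[0,0,0],[0,0,0]],
    [[0,0,0],[0,0,0]],
    [[0,0,0],[0,0,0]],
    [[0,0,0],[0,0,0]],
    [[0,0,0],[0,0,0]],
    [[0,0,0],[0,0,0]]
  ],
  "fingers": 1
}}

```text
time: 38.3
tool_pos: [0.4391, -0.0935, 0.0169]
tool_rot: [0.001, 0.939, 0.343, 0.001]
contact_force: [0.1, -0.1, 6.2]
gripper_width: 0.41
```

Emit:
{"api": "drive_tool", "payload": {
  "series": [
    [[0,0,0.02],[0,0,0]],
    [[-0.01,0,0.05],[0,0,0]],
    [[-0.02,0,0.09],[0,0,0]],
    [[-0.03,0,0.13],[0,0,0]],
    [[-0.03,0,0.16],[0,0,0]],
    [[-0.03,0,0.16],[0,0,0]]
  ]
}}

```text
time: 38.9
tool_pos: [0.41, -0.094, 0.1808]
tool_rot: [0.004, 0.939, 0.343, 0.004]
contact_force: [0.0, 0.5, -1.3]
gripper_width: 0.412
```

```bash
python3 - <<'E'
from h import *
st(); save('wrist','w31'); to([.446,.281,.15],Rdown(9.3));st(); print(state()['joint_pos'])
E
```

```text
t 38.9 p [ 0.41   -0.094   0.1808] q [0.0039 0.9394 0.3429 0.0035] F [ 0.04  0.53 -1.32] w 0.412
shift [ 0.0372  0.3744 -0.0278] turn [  0.2   0.2 -30.8]
t 38.95 p [ 0.4088 -0.0934  0.1778] q [0.0023 0.9394 0.3429 0.0017] F [ 0.67 -0.35 -0.89] w 0.412
[-4.01897160e-01 -4.45090087e-01  2.13178430e+00 -9.61804108e-04
  1.44929481e+00  4.68980418e-01]
```

View pics/w31.png

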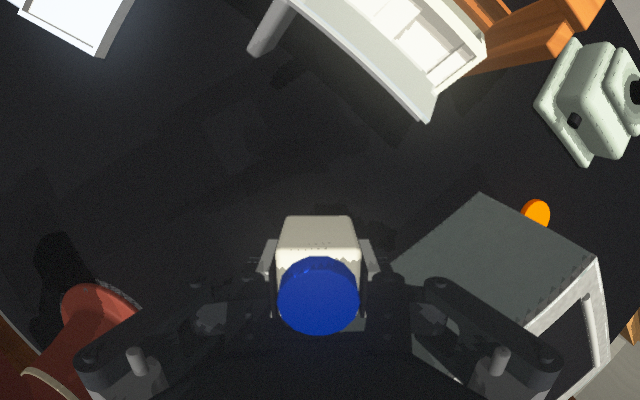

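Emit:
{"api": "drive_tool", "payload": {
  "series": [
    [[0,0.045,0],[0,0,-4]],
    [[0,0.093,0],[0,0,-9]],
    [[0,0.14,0],[0,0,-14]],
    [[0.005,0.188,0],[0,0,-19]],
    [[0.01,0.235,0],[0,0,-24]],
    [[0.02,0.282,-0.01],[0,0,-30.8]],
    [[0.03,0.325,-0.02],[0,0,-30.8]],
    [[0.037,0.365,-0.03],[0,0,-30.8]]
  ]
}}

```text
time: 39.75
tool_pos: [0.4433, 0.274, 0.1422]
tool_rot: [0.001, 0.997, 0.082, -0.002]
contact_force: [0.3, 0.1, -0.9]
gripper_width: 0.412
```

Emit:
{"api": "drive_tool", "payload": {
  "series": [
    [[0,0.009,-0.03],[0,0,0]],
    [[0,0.009,-0.06],[0,0,0]],
    [[0,0.009,-0.06],[0,0,0]]
  ]
}}

```text
time: 40.05
tool_pos: [0.4393, 0.2795, 0.0778]
tool_rot: [0.002, 0.997, 0.082, -0.007]
contact_force: [-0.5, -0.5, -1.4]
gripper_width: 0.407
```

```bash
python3 - <<'E'
from h import *
st(); save('wrist','w32'); to([.446,.281,.03],Rdown(9.3));st()
E
```

```text
t 40.05 p [0.4393 0.2795 0.0778] q [ 0.0024  0.9966  0.0818 -0.007 ] F [-0.52 -0.52 -1.44] w 0.407
shift [ 0.0048  0.001  -0.0507] turn [ 0.2 -0.5 -0. ]
t 40.1 p [0.4412 0.28   0.0807] q [ 0.0016  0.9967  0.0814 -0.0047] F [ 0.08 -0.37 -0.53] w 0.411
```

View pics/w32.png

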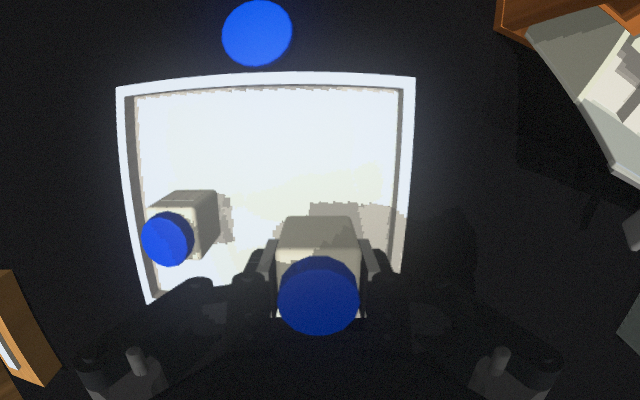

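Emit:
{"api": "drive_tool", "payload": {
  "series": [
    [[0.003,0.001,-0.02],[0,0,0]],
    [[0.004,0.001,-0.04],[0,0,0]],
    [[0.004,0.001,-0.05],[0,0,0]],
    [[0.004,0.001,-0.054],[0,0,0]],
    [[0.004,0.001,-0.054],[0,0,0]],
    [[0.004,0.001,-0.054],[0,0,0]]
  ]
}}

```text
time: 40.7
tool_pos: [0.4492, 0.2824, 0.0321]
tool_rot: [-0.0, 0.997, 0.081, 0.0]
contact_force: [-0.6, 0.2, -0.1]
gripper_width: 0.414
```

Emit:
{"api": "drive_tool", "payload": {
  "series": [
    [[0,0,-0.001],[0,0,0]],
    [[0,0,-0.002],[0,0,0]],
    [[0,0,-0.002],[0,0,0]]
  ]
}}

```text
time: 41.0
tool_pos: [0.4485, 0.2823, 0.0291]
tool_rot: [-0.0, 0.997, 0.081, -0.0]
contact_force: [-0.5, -0.3, -0.7]
gripper_width: 0.413
```

Emit:
{"api": "drive_tool", "payload": {
  "series": [
    [[0,0,-0.001],[0,0,0]],
    [[0,0,-0.002],[0,0,0]],
    [[0,0,-0.003],[0,0,0]],
    [[0,0,-0.003],[0,0,0]]
  ]
}}

```text
time: 41.4
tool_pos: [0.4482, 0.2821, 0.0256]
tool_rot: [0.0, 0.997, 0.081, -0.001]
contact_force: [-0.4, -0.5, -0.5]
gripper_width: 0.409
```

Emit:
{"api": "drive_tool", "payload": {
  "series": [
    [[0,0,-0.001],[0,0,0]],
    [[0,0,-0.001],[0,0,0]]
  ]
}}

```text
time: 41.6
tool_pos: [0.4485, 0.2823, 0.025]
tool_rot: [-0.0, 0.997, 0.081, -0.0]
contact_force: [-0.8, -0.5, -0.0]
gripper_width: 0.415
```

Emit:
{"api": "drive_tool", "payload": {
  "series": [
    [[0,0,-0.001],[0,0,0]],
    [[0,0,-0.001],[0,0,0]]
  ]
}}

```text
time: 41.8
tool_pos: [0.4486, 0.2823, 0.025]
tool_rot: [0.0, 0.997, 0.081, -0.001]
contact_force: [-3.2, -1.5, 6.6]
gripper_width: 0.411
```

Emit:
{"api": "drive_tool", "payload": {
  "series": [
    [[0,0,0],[0,0,0]],
    [[0,0,0],[0,0,0]],
    [[0,0,0],[0,0,0]],
    [[0,0,0.02],[0,0,0]],
    [[0,0,0.055],[0,0,0]],
    [[0,0,0.1],[0,0,0]],
    [[0,0,0.14],[0,0,0]],
    [[0,0,0.14],[0,0,0]]
  ],
  "fingers": -0.2
}}

```text
time: 42.6
tool_pos: [0.4522, 0.284, 0.1714]
tool_rot: [-0.002, 0.997, 0.081, 0.006]
contact_force: [1.3, -0.2, 0.3]
gripper_width: 0.602
```

```bash
python3 - <<'E'
from h import *
st(); save('wrist','w33'); pl('wrist',['blue_1','tray']); r=Rbin(40); T=np.array([.500,.0222,.068]); to(T-.12*r.as_matrix()[:,2],r); pl('wrist',['bin_grip']); st()
E
```

```text
t 42.6 p [0.4522 0.284  0.1714] q [-0.0022  0.9967  0.0813  0.0057] F [ 1.32 -0.17  0.35] w 0.602
wrist blue_1 [([0.449, 0.286, 0.037], 0.85), ([0.425, 0.371, 0.038], 0.73)]
wrist tray [([0.437, 0.323, 0.002], 0.9), ([0.577, 0.019, 0.085], 0.64)]
shift [-0.0251 -0.2566 -0.0034] turn [  2.4 -40.1 -11.2]
wrist bin_grip [([0.491, 0.021, 0.082], 0.93), ([0.578, 0.019, 0.085], 0.28)]
t 42.8 p [0.4475 0.2818 0.1622] q [ 5.000e-04  9.967e-01  8.120e-02 -1.800e-03] F [ 0.09  0.44 -0.84] w 0.601
```

View pics/w33.png

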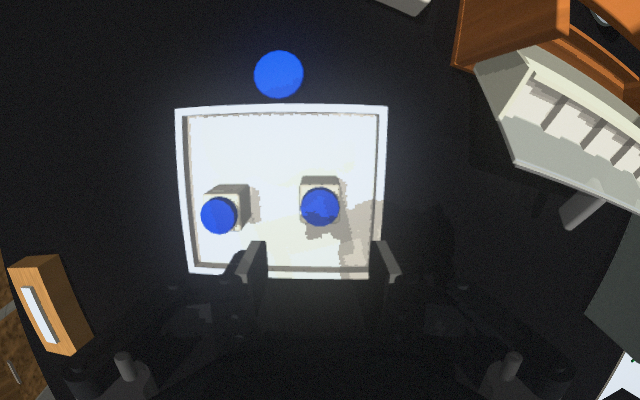

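Emit:
{"api": "drive_tool", "payload": {
  "series": [
    [[-0.01,-0.03,0.02],[0.3,-5,-1.4]],
    [[-0.018,-0.065,0.03],[0.6,-10,-2.8]],
    [[-0.025,-0.1,0.03],[0.9,-15,-4.2]],
    [[-0.025,-0.135,0.03],[1.2,-20,-5.6]],
    [[-0.025,-0.17,0.02],[1.5,-26,-7.2]],
    [[-0.025,-0.205,0.01],[1.8,-31,-8.7]],
    [[-0.025,-0.235,0],[2.1,-36,-10]],
    [[-0.025,-0.2565,-0.002],[2.4,-40.1,-11.2]]
  ],
  "fingers": 0.2
}}

```text
time: 43.6
tool_pos: [0.436, 0.0258, 0.1528]
tool_rot: [0.009, 0.94, -0.021, 0.341]
contact_force: [-5.2, -3.4, 17.6]
gripper_width: 0.4
```

Emit:
{"api": "drive_tool", "payload": {
  "series": [
    [[0,0,0],[0,0,0]],
    [[0,0,0],[0,0,0]]
  ]
}}

```text
time: 43.8
tool_pos: [0.4353, 0.0273, 0.1516]
tool_rot: [0.008, 0.94, -0.02, 0.339]
contact_force: [-0.5, 0.5, 0.3]
gripper_width: 0.401
```

```bash
python3 - <<'E'
from h import *
st(); save('wrist','w34'); r=Rbin(40); to([.500,.0222,.068],r); pl('wrist',['bin_grip','bin_floor','blue_1','orange_1']); st()
E
```

```text
t 43.8 p [0.4353 0.0273 0.1516] q [ 0.008   0.9405 -0.0203  0.3391] F [-0.47  0.51  0.25] w 0.401
shift [ 0.0647 -0.0057 -0.0836] turn [ 0.1 -0.3  0. ]
wrist bin_grip [([0.489, 0.02, 0.082], 0.6), ([0.444, -0.322, -0.0], 0.57)]
wrist bin_floor [([0.576, 0.018, 0.084], 0.81)]
wrist blue_1 [([0.449, 0.284, 0.041], 0.89), ([0.423, 0.372, 0.04], 0.75), ([0.445, -0.323, -0.002], 0.48)]
wrist orange_1 []
t 44.05 p [0.4355 0.0285 0.152 ] q [ 0.0076  0.9403 -0.0187  0.3398] F [ 0.07 -0.4  -0.34] w 0.394
```

View pics/w34.png

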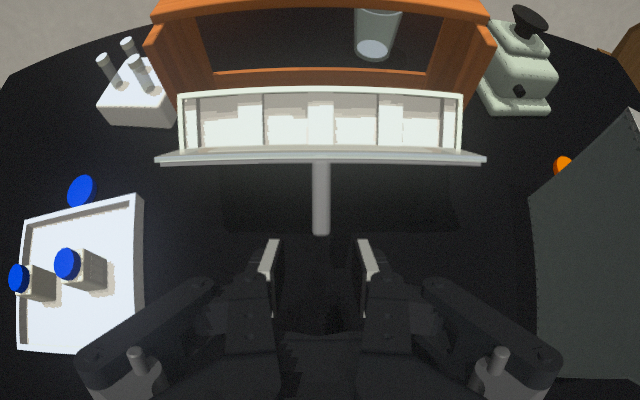

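Emit:
{"api": "drive_tool", "payload": {
  "series": [
    [[0.005,-0.004,-0.012],[0,0,0]],
    [[0.02,-0.005,-0.031],[0,0,0]],
    [[0.035,-0.0055,-0.05],[0,0,0]],
    [[0.05,-0.006,-0.068],[0,0,0]],
    [[0.0645,-0.0065,-0.084],[0,0,0]],
    [[0.0645,-0.0065,-0.084],[0,0,0]],
    [[0.0645,-0.0065,-0.084],[0,0,0]]
  ]
}}

```text
time: 44.75
tool_pos: [0.4995, 0.0217, 0.0678]
tool_rot: [0.008, 0.94, -0.019, 0.339]
contact_force: [-0.1, 1.1, 0.2]
gripper_width: 0.4
```

```bash
python3 - <<'E'
from h import *
st(); save('wrist','w35'); pl('wrist',['bin_grip']); st()
E
```

```text
t 44.75 p [0.4995 0.0217 0.0678] q [ 0.0077  0.9404 -0.0191  0.3393] F [-0.12  1.11  0.23] w 0.4
wrist bin_grip [([0.488, 0.02, 0.083], 0.73)]
t 44.85 p [0.5005 0.0213 0.0702] q [ 0.0081  0.9396 -0.0193  0.3416] F [-0.25  0.44  0.44] w 0.404
```

View pics/w35.png

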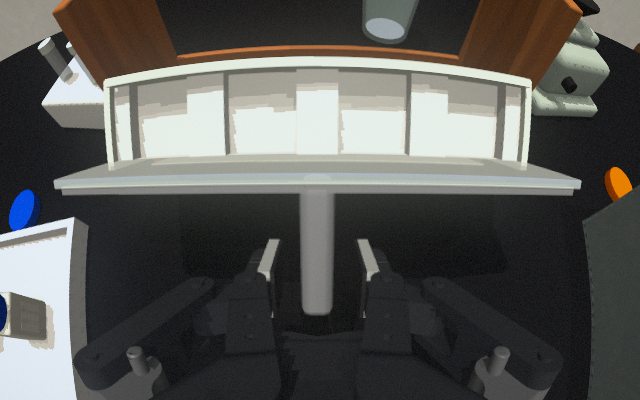

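Emit:
{"api": "drive_tool", "payload": {
  "series": [
    [[0,0,0],[0,0,0]],
    [[0,0,0],[0,0,0]],
    [[0,0,0],[0,0,0]],
    [[0,0,0],[0,0,0]],
    [[0,0,0],[0,0,0]]
  ],
  "fingers": 1
}}

```text
time: 45.35
tool_pos: [0.5009, 0.0221, 0.071]
tool_rot: [0.007, 0.939, -0.02, 0.342]
contact_force: [-7.5, 9.7, 7.9]
gripper_width: 0.151
```

Emit:
{"api": "drive_tool", "payload": {
  "series": [
    [[0.002,0,0.005],[0.1,2.5,0]],
    [[0.005,0,0.009],[0.2,5,0]],
    [[0.008,0,0.013],[0.3,7.5,0]],
    [[0.011,0,0.017],[0.4,10,0]],
    [[0.014,0,0.02],[0.5,12.5,0]],
    [[0.017,0,0.024],[0.6,15,0]],
    [[0.02,0,0.027],[0.7,17.5,0]],
    [[0.024,-0.001,0.031],[0.8,20,0]]
  ]
}}

```text
time: 46.15
tool_pos: [0.5251, 0.0211, 0.1012]
tool_rot: [0.003, 0.985, -0.021, 0.173]
contact_force: [7.2, 8.2, -9.7]
gripper_width: 0.153
```

Emit:
{"api": "drive_tool", "payload": {
  "series": [
    [[0.004,0,0.003],[0.1,2.5,0]],
    [[0.008,0,0.006],[0.2,5,0]],
    [[0.012,0,0.009],[0.3,7.5,0]],
    [[0.016,0,0.011],[0.4,10,0]],
    [[0.02,0,0.014],[0.5,12.5,0]],
    [[0.024,0,0.016],[0.6,15,0]],
    [[0.026,-0.001,0.017],[0.65,16.3,0]],
    [[0.028,-0.001,0.018],[0.7,17.5,0]]
  ]
}}

```text
time: 46.95
tool_pos: [0.5538, 0.0199, 0.1195]
tool_rot: [0.001, 1.0, -0.021, 0.022]
contact_force: [4.1, 4.8, -3.3]
gripper_width: 0.152
```

Emit:
{"api": "drive_tool", "payload": {
  "series": [
    [[0.002,0,0.001],[0,1.2,0]],
    [[0.004,0,0.002],[0,2.5,0]],
    [[0.004,0,0.002],[0,2.5,0]]
  ]
}}

```text
time: 47.25
tool_pos: [0.5585, 0.0197, 0.1215]
tool_rot: [0.001, 1.0, -0.021, 0.002]
contact_force: [6.0, 2.8, -4.1]
gripper_width: 0.156
```

Emit:
{"api": "drive_tool", "payload": {
  "series": [
    [[0.002,0,0],[0,0,0]],
    [[0.002,0,0],[0,0,0]]
  ]
}}

```text
time: 47.45
tool_pos: [0.5592, 0.0197, 0.1217]
tool_rot: [0.002, 1.0, -0.02, 0.0]
contact_force: [1.7, 4.2, 2.1]
gripper_width: 0.155
```

Emit:
{"api": "drive_tool", "payload": {
  "series": [
    [[0.002,0,0],[0,0,0]],
    [[0.003,0,0],[0,0,0]],
    [[0.003,0,0],[0,0,0]]
  ]
}}

```text
time: 47.75
tool_pos: [0.5594, 0.0197, 0.1218]
tool_rot: [0.002, 1.0, -0.02, -0.004]
contact_force: [-11.5, 4.5, 11.3]
gripper_width: 0.155
```

```bash
python3 - <<'E'
from h import *
st(); save('scene','s36'); save('side','d36'); pl('side',['bin_grip','bin_floor']); pl('scene',['bin_grip','bin_floor']); st()
E
```

```text
t 47.75 p [0.5594 0.0197 0.1218] q [ 0.0017  0.9998 -0.0203 -0.0042] F [-11.53   4.54  11.28] w 0.155
side bin_grip [([0.555, 0.02, 0.14], 0.73)]
side bin_floor [([0.626, 0.016, 0.087], 0.84)]
scene bin_grip [([0.553, 0.023, 0.133], 0.72)]
scene bin_floor [([0.63, 0.018, 0.082], 0.94), ([0.603, 0.018, 0.0], 0.63), ([0.562, -0.338, 0.002], 0.17)]
t 48.05 p [0.5594 0.0197 0.1217] q [ 0.0017  0.9998 -0.0203 -0.004 ] F [-10.93   5.    11.43] w 0.155
```

Emit:
{"api": "drive_tool", "payload": {
  "series": [
    [[0.001,0,0],[0,0,0]],
    [[0.002,0,0],[0,0,0]],
    [[0.002,0,0],[0,0,0]]
  ]
}}

```text
time: 48.35
tool_pos: [0.5593, 0.0197, 0.1217]
tool_rot: [0.002, 1.0, -0.02, -0.007]
contact_force: [-20.4, 4.2, 17.3]
gripper_width: 0.149
```

Emit:
{"api": "drive_tool", "payload": {
  "series": [
    [[0,0,0],[0,0,0]],
    [[0,0,0],[0,0,0]],
    [[0,0,0],[0,0,0]],
    [[0,0,0.03],[0,0,0]],
    [[0,0,0.07],[0,0,0]],
    [[-0.02,0,0.11],[0,0,0]],
    [[-0.06,0,0.14],[0,0,0]],
    [[-0.1,0,0.16],[0,0,0]]
  ],
  "fingers": 0.2
}}

```text
time: 49.15
tool_pos: [0.4634, 0.0185, 0.2832]
tool_rot: [0.003, 1.0, -0.02, 0.0]
contact_force: [-0.8, -0.8, 0.7]
gripper_width: 0.401
```

Emit:
{"api": "drive_tool", "payload": {
  "series": [
    [[-0.04,0,0],[0,0,0]],
    [[-0.06,0,0],[0,0,0]],
    [[-0.06,0,0],[0,0,0]]
  ]
}}

```text
time: 49.45
tool_pos: [0.4024, 0.0187, 0.2807]
tool_rot: [0.003, 1.0, -0.021, -0.0]
contact_force: [-0.1, -0.5, 0.1]
gripper_width: 0.401
```

```bash
python3 - <<'E'
from h import *
st()
for c in ['wrist','scene','side']: 
    save(c,c+'37'); pl(c,['bin_grip','bin_floor','blue_1','orange_1','port'])
st()
a=cv2.imread('pics/scene37.png')[130:310,220:420]; cv2.imwrite('pics/s37z.png',cv2.resize(a,None,fx=3.3,fy=3.3,interpolation=cv2.INTER_CUBIC))
E
```

```text
t 49.45 p [0.4024 0.0187 0.2807] q [ 2.800e-03  9.998e-01 -2.060e-02 -3.000e-04] F [-0.06 -0.48  0.12] w 0.401
wrist bin_grip [([0.556, 0.015, 0.141], 0.62)]
wrist bin_floor []
wrist blue_1 [([0.452, 0.289, 0.04], 0.94), ([0.425, 0.371, 0.037], 0.77)]
wrist orange_1 []
wrist port [([0.447, -0.317, 0.192], 0.79)]
scene bin_grip [([0.554, 0.023, 0.135], 0.67), ([0.707, 0.264, -0.001], 0.27)]
scene bin_floor [([0.627, 0.017, 0.082], 0.88)]
scene blue_1 [([0.423, 0.366, 0.04], 0.85), ([0.441, -0.318, -0.0], 0.71), ([0.449, 0.28, 0.04], 0.64)]
scene orange_1 []
scene port [([0.447, -0.319, 0.188], 0.83)]
side bin_grip [([0.553, 0.021, 0.14], 0.56)]
side bin_floor [([0.628, 0.014, 0.086], 0.82)]
side blue_1 [([0.448, 0.28, 0.04], 0.92), ([0.426, 0.367, 0.035], 0.86)]
side orange_1 [([0.438, 0.328, -0.002], 0.49)]
side port [([0.443, -0.323, 0.188], 0.56)]
t 50.35 p [0.4035 0.0189 0.2802] q [ 0.0024  0.9998 -0.0203 -0.0013] F [ 0.51  0.46 -0.24] w 0.399
```

View pics/scene37.png

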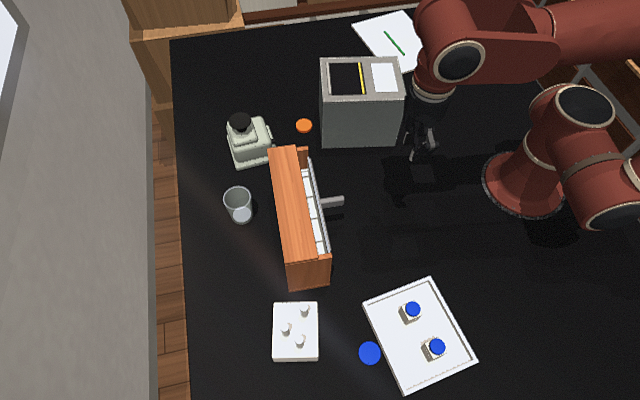

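View pics/s37z.png

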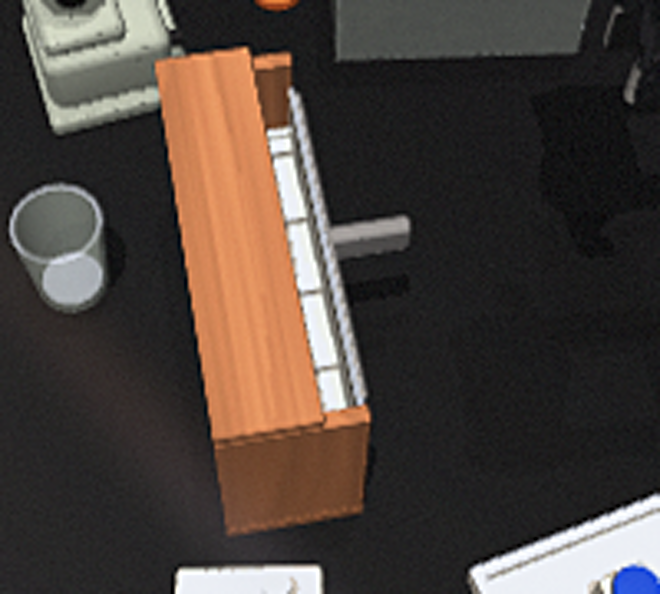

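View pics/wrist37.png

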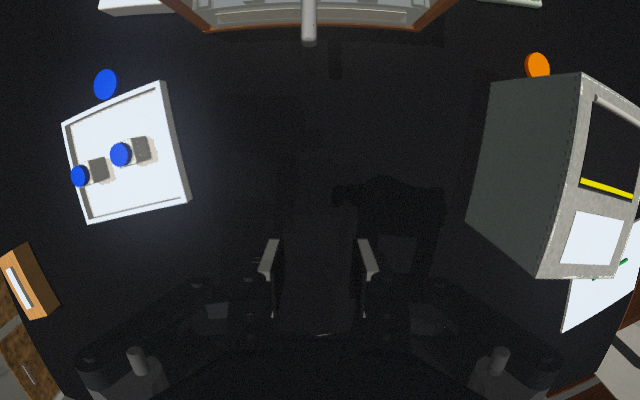

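View pics/side37.png

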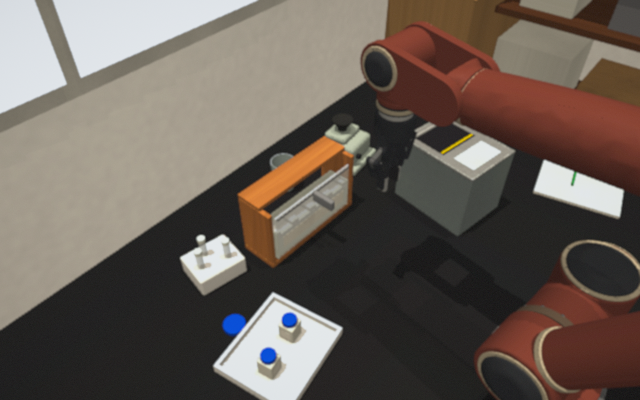

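```bash
python3 - <<'E'
from h import *
a=cv2.imread('pics/s0.png').astype(int);b=cv2.imread('pics/scene37.png').astype(int)
print(np.abs(a-b)[190:230,305:350].mean(), np.abs(a-b)[180:220,225:250].mean())
job_done(); st()
E
```

```text
16.132037037037037 1.723
the job is handed in; nothing more can be done
the job is handed in; nothing more can be done
```

All five jars that were present are where their caps say, and the bin is back home; I handed the job in at about 50 s. No jar was dropped.

- **Orange jars (three):** I pushed two from the bin and one from the bench down through the box flap. The bench one had been knocked aside partway through, so I measured its position again before gripping it. The last one came to rest leaning on the jars below it, clear of the flap. The wrist picture after each push showed the flap shut and level.
- **Blue jars (two):** One came from the bin and one from the bench. Both stand upright in the white tray in the last pictures.
- **Bin:** I tilted it to its stop and emptied it. I then swung it back until it stopped moving against a push of about 20 N, before letting go. In the final pictures the pull and front wall look the same as at the start, and the measured pull and floor points match the home pose to within about 5 mm.

**Checks that did not agree:**
- A pixel comparison of the pull area before and after gave a mean difference of 16, against 1.7 in an area nothing touched. The area also takes in the edge where jars had stood, so I don't count it against the bin being home.
- In the last pictures the networks gave two stray detections that the pictures show to be wrong: a "blue jar" at the box and a low-confidence "orange jar" at the tray.
- I judged the shaker, beaker and foam rack unmoved from the pictures; I did not measure them again.

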